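# Line up a batch of shafts in the bench fixture

### The job

Get the shafts lined up in the fixture for marking: draw the lock bolt, wind the handwheel until the pusher carriage is right back against its rear stops, then lay every shaft from the bench in the V rails, one to a groove in any groove, with the thick end towards the fixed datum plate and the thin tenon towards the pusher. When all are in, wind the carriage forward until it is hard against its front stops, so that every shaft is pushed up to the datum plate, and slide the bolt fully home behind it again. Leave the other things on the bench where they are.

Things in the scene. Friction and masses are not known exactly. Their poses are not given: they have to be found in the camera images.
- fixture: aluminium base plate 290 (x) x 296 (y) x 15 mm bolted to the bench left of centre, turned up to 0.2 rad; origin at the centre of its underside. From its -y end to its +y end it carries the dark upright datum plate (250 mm wide, top 100 mm above the bench), two steel V rails, the pusher carriage on guide rails, and the grey gearbox with the handwheel. The lock bolt is on its -x side
- datum_face (a point): point on the +y face of the datum plate, mid width, 75 mm above the bench: the height of the axis of a shaft lying in a groove; axes as the fixture's. A shaft pushed home has its origin 42 to 43 mm in +y of this point; laid in with its thick end up to 16 mm from the plate it rests on both rails, its square between them
- groove_mid (a point): middle groove, midway between the two V rails, at the axis height of a seated shaft (75 mm above the bench), 45 mm in +y from datum_face; axes as the fixture's. The rails are 10 mm thick, 60 mm apart on centres (15 and 75 mm from the plate), 50 mm open between. Five 90 degree grooves at x = -92, -46, 0, 46, 92 mm; ridges 84 mm, end posts (x = +-119) 100 mm, floor 15 mm above the bench
- carriage (a joint): position of the pusher carriage (m): 0 = forward against the front stops, 0.030 = right back against the rear stops (it opens along the fixture's +y, driven by a lead screw, 10 mm per turn of the handwheel). It starts forward, empty, and stays where it is left; the stops are hard. A shaft touched by the pusher slides along its groove
- pusher_face (a point): middle of the pusher bar's face that meets the tenons, 75 mm above the bench, riding on the carriage. The bar is 212 mm wide, 89 mm high; its face is 137 mm from the datum face when back, 107 mm when forward (1 mm more than a shaft's length)
- handwheel (a joint): angle of the handwheel (rad), growing anticlockwise as seen from above, 0 at the front stops and 18.85 at the rear stops (3 turns): anticlockwise winds the carriage back, clockwise drives it forward, towards the datum plate
- wheel_center (a point): point on the fixed upright axis of the handwheel at the height of its rim's top, 120 mm above the bench. The wheel is a black disc of 110 mm diameter; it takes about 0.13 N m to turn (some 3 N at the grip)
- wheel_grip (a point): middle of the handwheel's revolving grip: an upright black cylinder, 20 mm diameter, 48 mm high (122 to 170 mm above the bench), 42 mm from the wheel's axis; the point is on its axis 147 mm above the bench. It spins freely on its pin, so fingers that hold it need not turn while they follow the circle
- lock_bolt (a joint): travel of the lock bolt (m): 0 = drawn, 0.035 = fully home (it slides along the fixture's +x, away from the robot). A 12 mm square steel bar that enters behind the carriage plate; it goes in only when the carriage is within about 2 mm of its front stops, and once home it keeps the carriage from being wound back. Starts fully or partly home. About 2 N to slide
- bolt_grip (a point): middle of the top of the lock bolt's black upright grip: 20 mm along the fixture's x, 14 mm along its y, top 90 mm above the bench; free to grasp down to 50 mm above the bench
- shaft1: turned steel shaft, about 0.24 kg: thick part 20 mm diameter, 84 mm long, with a 20 mm square, 24 mm long, at its middle, and a tenon 12 mm diameter, 22 mm long on one end. Origin on the axis, mid square (42 mm from the thick end face); own +x along the axis to the tenon. One of 3 or 4 alike lying on a black mat to the robot's right, axis height 10 mm, tenon roughly towards or away from the robot
- shaft2: turned steel shaft, about 0.24 kg: thick part 20 mm diameter, 84 mm long, with a 20 mm square, 24 mm long, at its middle, and a tenon 12 mm diameter, 22 mm long on one end. Origin on the axis, mid square (42 mm from the thick end face); own +x along the axis to the tenon. One of 3 or 4 alike lying on a black mat to the robot's right, axis height 10 mm, tenon roughly towards or away from the robot
- shaft3: turned steel shaft, about 0.24 kg: thick part 20 mm diameter, 84 mm long, with a 20 mm square, 24 mm long, at its middle, and a tenon 12 mm diameter, 22 mm long on one end. Origin on the axis, mid square (42 mm from the thick end face); own +x along the axis to the tenon. One of 3 or 4 alike lying on a black mat to the robot's right, axis height 10 mm, tenon roughly towards or away from the robot
- shaft4: turned steel shaft, about 0.24 kg: thick part 20 mm diameter, 84 mm long, with a 20 mm square, 24 mm long, at its middle, and a tenon 12 mm diameter, 22 mm long on one end. Origin on the axis, mid square (42 mm from the thick end face); own +x along the axis to the tenon. One of 3 or 4 alike lying on a black mat to the robot's right, axis height 10 mm, tenon roughly towards or away from the robot
- shaft1_tenon (a point): centre of the tip of the tenon of shaft1
- shaft2_tenon (a point): centre of the tip of the tenon of shaft2
- shaft3_tenon (a point): centre of the tip of the tenon of shaft3
- shaft4_tenon (a point): centre of the tip of the tenon of shaft4
- bolt_bin: blue plastic bin of bolts, 130 x 200 x 75 mm, beyond the work; origin under its centre; bystander, leave alone
- air_driver: yellow and black straight air screwdriver lying on the bench, about 250 mm long along its own x and 50 mm high, to the right of the mat; origin on the bench under its body; bystander, leave alone
- casting: finned aluminium cylinder casting, 90 x 90 mm foot, 80 mm high, beyond the fixture; origin under its centre; bystander, leave alone
Not all that is in view belongs to the job. What is shaped like the shaft1 but brown, orange or pink is not meant.

How it is judged:
On the way, in this order (a step that is already met when the one before it is completed fails the run):
1. the lock bolt is drawn clear of the carriage (value of joint lock_bolt below 0.009 m), for 0.2 s.
2. the carriage is wound right back against its rear stops (value of joint carriage above 0.028 m), for 0.2 s.
3. every shaft lies in a groove of the V rails, tenon towards the pusher, let go (z of shaft1 in the frame of datum_face between -0.004 and 0.004 m and y of shaft1 in the frame of datum_face between 0.038 and 0.064 m and x of shaft1 in the frame of datum_face between -0.105 and 0.105 m and angle between the x axis of each of shaft1, shaft2, shaft3, shaft4 and the y axis of fixture, either way round below 0.1 rad and y of each of shaft1_tenon, shaft2_tenon, shaft3_tenon, shaft4_tenon in the frame of datum_face above 0.09 m and contact force between each of shaft1, shaft2, shaft3, shaft4 and the fingers below 0.3 N and z of shaft2 in the frame of datum_face between -0.004 and 0.004 m and y of shaft2 in the frame of datum_face between 0.038 and 0.064 m and x of shaft2 in the frame of datum_face between -0.105 and 0.105 m and z of shaft3 in the frame of datum_face between -0.004 and 0.004 m and y of shaft3 in the frame of datum_face between 0.038 and 0.064 m and x of shaft3 in the frame of datum_face between -0.105 and 0.105 m and z of shaft4 in the frame of datum_face between -0.004 and 0.004 m and y of shaft4 in the frame of datum_face between 0.038 and 0.064 m and x of shaft4 in the frame of datum_face between -0.105 and 0.105 m), for 0.2 s.
4. the carriage is wound forward against its front stops with every shaft up to the datum plate (value of joint carriage below 0.002 m and z of shaft1 in the frame of datum_face between -0.004 and 0.004 m and y of shaft1 in the frame of datum_face between 0.038 and 0.0455 m and x of shaft1 in the frame of datum_face between -0.105 and 0.105 m and angle between the x axis of each of shaft1, shaft2, shaft3, shaft4 and the y axis of fixture, either way round below 0.1 rad and y of each of shaft1_tenon, shaft2_tenon, shaft3_tenon, shaft4_tenon in the frame of datum_face above 0.09 m and z of shaft2 in the frame of datum_face between -0.004 and 0.004 m and y of shaft2 in the frame of datum_face between 0.038 and 0.0455 m and x of shaft2 in the frame of datum_face between -0.105 and 0.105 m and z of shaft3 in the frame of datum_face between -0.004 and 0.004 m and y of shaft3 in the frame of datum_face between 0.038 and 0.0455 m and x of shaft3 in the frame of datum_face between -0.105 and 0.105 m and z of shaft4 in the frame of datum_face between -0.004 and 0.004 m and y of shaft4 in the frame of datum_face between 0.038 and 0.0455 m and x of shaft4 in the frame of datum_face between -0.105 and 0.105 m), for 0.2 s.
5. the lock bolt is fully home (value of joint lock_bolt above 0.033 m), for 0.2 s.
At the end, for the whole second after the job is handed in: The carriage is at its front stops (within 2 mm), the lock bolt home (within 2 mm), and every shaft present lies at rest down in a V groove (axis within 4 mm of the seated height and 0.1 rad of square) with its thick end within 3.5 mm of the datum plate and its tenon towards the pusher (all of step 4 and value of joint lock_bolt above 0.033 m and linear speed of each of shaft1, shaft2, shaft3, shaft4 below 0.02 m/s); the robot touches nothing.
It fails at once if the bin of bolts is moved more than 3 cm (distance of bolt_bin from where it was at the start of the episode above 0.03 m).
It fails at once if the air screwdriver is moved more than 3 cm (distance of air_driver from where it was at the start of the episode above 0.03 m).
It fails at once if the casting is moved more than 3 cm (distance of casting from where it was at the start of the episode above 0.03 m).
Of shaft1, shaft2, shaft3, shaft4 only 3 to 4 are there at a start; the rules pass over those that are not, and their reading is None.
At some moment in a run one of shaft1, shaft2, shaft3, shaft4 may be knocked a few centimetres aside while the robot is not near it.
Once in a run the grip may slacken for a moment while it holds something.
It also fails if it takes over 210 s, if anything falls off the work surface, if the arm or the gripper's body presses on something with over 40 N, if the wrist force passes 120 N, or if a joint passes its speed limit or range.

### The arm

A 6-joint arm with a two-finger parallel gripper is mounted at the origin on the work surface. World frame = base frame: x ahead of the robot, y to its left, z up, the work surface at z = 0. Lengths are in m, angles in rad, forces in N, time in s.
With the tool pointing down it reaches from about 0.375 to 0.9 m from the base axis. Payload 3.1 kg.
Tool frame: the origin (TCP) lies between the finger pads; the fingertips stand 19 mm ahead of it and the grasp point (between the pads) is the TCP; z points along the fingers, y is the line along which they close (so a half turn about z gives the same grasp; the last joint's range is limited). The gripper opens to 87 mm and grips with 3 to 60 N. Pads are 19 mm wide; open, the fingers measure 117 mm over their backs; the gripper's body (75 mm by 190 mm) begins 51 mm behind the grasp point.
Start: joints at [-1.454, 0.527, 1.433, -0, 1.181, -0.178], TCP at [0.182, -0.598, 0.242] pointing down, gripper open.
Joint ranges: [-3.08, 3.08], [-0.75, 2.2], [0.22, 2.44], [-1.43, 4.57], [0, 2.65], [-2.85, 2.85]. Speed limits (rad/s): [2.79, 2.79, 3.14, 3.14, 3.14, 3.14].

### API

Orientations are given as a unit quaternion [x, y, z, w].
In Python, from rig import telemetry, viewer, hand_in gives the robot as it stands. The module is installed in compiled form; this text tells all that it offers.
- The arm moves only by the shell command python3 -m creep 'ROWS' [FORCE]. ROWS is JSON, a list of rows, each an object with "translation": the shift along the tool's x, y, z in mm, a list of three; "roll": the turn about the tool's z in degrees; "gripper": the finger opening in mm, from 0 to 87. In form: [{"translation": [tx, ty, tz], "roll": roll, "gripper": gripper}, ...]. A call has 1 to 5 rows; each row is the pose to reach, as a shift and turn from the pose commanded when the call began, along the tool's axes at that moment; what a row does not reach only later rows make up. A row lasts 1/12 s, in which the tool goes at most 41.7 mm and 7.16 degrees, less where a joint would pass 70% of its speed; a pose out of reach is approached as far as the arm can. A call with a gripper value outside its range is refused whole. The fingers move at their own pace and stop on an object; FORCE is the grip in N (left out, the last holds). Time passes only in rows, so rows that repeat a pose let the fingers close. It gives the time, the measured TCP pose, the force, the opening and the grip force at its end, in the units of the state.
- telemetry.get_obs(): the state, without advancing time (a new reading comes with each control period).
- viewer.camera(name): name is "side" or "top" or "wrist"; returns the picture (420x560x3 uint8, blue, green, red); there is no depth.
- viewer.camera_info(name): a dict with "intrinsics" (3x3 intrinsics, pixels), "rvec" (rotation vector, rad) and "tvec" (3), from world to camera coordinates, as OpenCV has them; the wrist camera has in their place "hand_eye" (4x4, takes a point from camera to tool coordinates, whose origin is the TCP and whose axes are the flange's). Camera axes: x right, y down, z forward; pixel columns grow to the right and rows downward; lengths in m; the calibration is good to about 2 mm. A picture is of the moment at which its call begins: read the wrist's pose just before it. camera_info takes no time and is no camera call.
- hand_in(): hands the job in; it is judged then, once.
Trained networks look in the newest picture that a camera, given by its name, has taken for a name from the list of things; names that differ only in an ending like _2 or _b are one class to them, and where a whole thing is asked for, a point or a joint stands for the part that bears it (a point fixed in the world has none). Each returns a list of dicts, best first, with "p" (0 to 1); they miss things now and then, are a little off and sometimes report something else, mostly with a low value. They report only what shows in the picture. A call takes as long as a camera call. They do not tell look-alikes from the thing itself.
- viewer.recognise(camera, thing): "bbox" ([left, top, width, height] in pixels, round what is visible of it).
The state is a dict: "time": time; "q": joint angles; "joint_velocities": joint speeds; "joint_torque": joint torques, N m; "position": TCP position; "tool_rot": TCP orientation; "ft_force": force on the tool from outside, world axes, zero at the start; "moment": the same for the moment, N m; "grip_width": finger opening in m; "grip_force": force on a finger pad.
Only numpy, scipy, OpenCV 4.12 (cv2) and the standard library are available. Lean on these libraries where they do the work, as an engineer would, in place of code of your own. Each camera call takes 0.05 s, during which the arm holds its last target. There are 200 camera calls.

## Working session

There is one attempt and no reset: what is moved stays moved. The work goes in short steps, Python scripts to look and compute and a shell command to move; the robot and the scene stay as the last step left them, time stands still between calls to the robot, and variables do not carry over. Pictures are saved under pics/ and viewed, at most 14 in all, crops included, and the job is handed in when it is done.

```bash
mkdir -p pics; ls; cat > h.py <<'E'
import numpy as np, cv2, json
from rig import telemetry, viewer
from scipy.spatial.transform import Rotation as R
def cam(name):
    i=viewer.camera_info(name); K=np.array(i["intrinsics"],float)
    if "rvec" in i:
        Rm=cv2.Rodrigues(np.array(i["rvec"],float))[0]; t=np.array(i["tvec"],float).ravel()
        return K,Rm,t
    o=telemetry.get_obs(); T=np.eye(4); T[:3,:3]=R.from_quat(o["tool_rot"]).as_matrix(); T[:3,3]=o["position"]
    M=np.linalg.inv(T@np.array(i["hand_eye"])); return K,M[:3,:3],M[:3,3]
def onz(C,uv,z):
    K,Rm,t=C; d=Rm.T@np.linalg.solve(K,[uv[0],uv[1],1.]); c=-Rm.T@t
    return c+d*(z-c[2])/d[2]
def proj(C,P):
    K,Rm,t=C; p=K@(Rm@np.asarray(P,float)+t); return p[:2]/p[2]
def tool(P):
    "shift in tool axes, mm, from the present pose to world point P"
    o=telemetry.get_obs(); return np.round(1000*R.from_quat(o["tool_rot"]).as_matrix().T@(np.array(P)-o["position"]),1)
E
python3 - <<'E'
from h import *
o=telemetry.get_obs(); print(o["time"],o["position"],R.from_quat(o["tool_rot"]).as_matrix().round(3),o["grip_width"],o["ft_force"])
for n in ["top","side"]:
    C=cam(n); img=viewer.camera(n); cv2.imwrite(f"pics/{n}0.png",img); print(n,C[0].tolist(),(-C[1].T@C[2]).round(3))
    for th in ["shaft1","shaft1_tenon","wheel_grip","bolt_grip","fixture","air_driver"]:
        print(th,[(np.round(d["bbox"]).tolist(),round(d["p"],2)) for d in viewer.recognise(n,th)])
E
```

```text
pics
0.0 [ 0.1815221  -0.59734508  0.24057652] [[ 0.957  0.291 -0.   ]
 [ 0.291 -0.957  0.002]
 [ 0.    -0.002 -1.   ]] 0.0867837485592722 [ 0.31574331 -0.13889233  0.3077751 ]
top [[533.9761799966328, 0.0, 289.35836115373], [0.0, 533.9761799966328, 212.49975402998413], [0.0, 0.0, 1.0]] [ 0.418 -0.093  1.314]
shaft1 [([386.0, 308.0, 41.0, 32.0], 0.88), ([414.0, 173.0, 36.0, 27.0], 0.84), ([313.0, 181.0, 17.0, 43.0], 0.82), ([296.0, 260.0, 40.0, 12.0], 0.77), ([370.0, 246.0, 11.0, 42.0], 0.7), ([332.0, 297.0, 24.0, 41.0], 0.69), ([377.0, 198.0, 8.0, 40.0], 0.54)]
shaft1_tenon [([297.0, 258.0, 44.0, 16.0], 0.88), ([413.0, 168.0, 35.0, 34.0], 0.81), ([390.0, 311.0, 35.0, 26.0], 0.72), ([371.0, 249.0, 13.0, 41.0], 0.6), ([333.0, 296.0, 23.0, 42.0], 0.56), ([84.0, 164.0, 154.0, 131.0], 0.18)]
wheel_grip [([100.0, 185.0, 18.0, 14.0], 0.46)]
bolt_grip [([127.0, 252.0, 13.0, 33.0], 0.82), ([88.0, 157.0, 147.0, 136.0], 0.29)]
fixture [([85.0, 156.0, 153.0, 140.0], 0.92)]
air_driver [([452.0, 193.0, 28.0, 106.0], 0.69)]
side [[458.859506984057, 0.0, 277.8908960825219], [0.0, 458.859506984057, 208.00023054153274], [0.0, 0.0, 1.0]] [0.033 0.843 1.006]
shaft1 [([317.0, 208.0, 24.0, 13.0], 0.72), ([284.0, 166.0, 14.0, 23.0], 0.62), ([283.0, 195.0, 29.0, 9.0], 0.57), ([336.0, 228.0, 14.0, 11.0], 0.56), ([253.0, 217.0, 28.0, 10.0], 0.52), ([300.0, 225.0, 16.0, 24.0], 0.42)]
shaft1_tenon [([289.0, 168.0, 7.0, 16.0], 0.67), ([305.0, 224.0, 7.0, 26.0], 0.59), ([315.0, 208.0, 26.0, 13.0], 0.57), ([337.0, 228.0, 10.0, 11.0], 0.46), ([187.0, 173.0, 65.0, 60.0], 0.36)]
wheel_grip [([170.0, 277.0, 8.0, 22.0], 0.4)]
bolt_grip [([223.0, 313.0, 29.0, 28.0], 0.52), ([253.0, 216.0, 27.0, 12.0], 0.2)]
fixture [([145.0, 237.0, 147.0, 133.0], 0.93)]
air_driver [([310.0, 162.0, 52.0, 26.0], 0.65), ([312.0, 207.0, 30.0, 16.0], 0.51)]
```

```bash
python3 - <<'E'
import cv2
i=cv2.imread("pics/top0.png"); cv2.imwrite("pics/t1.png",cv2.resize(i[140:350,270:490],None,fx=2.8,fy=2.8,interpolation=3)); cv2.imwrite("pics/t2.png",cv2.resize(i[140:310,70:250],None,fx=3.5,fy=3.5,interpolation=3))
E
```

```text
(no output)
```

View pics/t1.png

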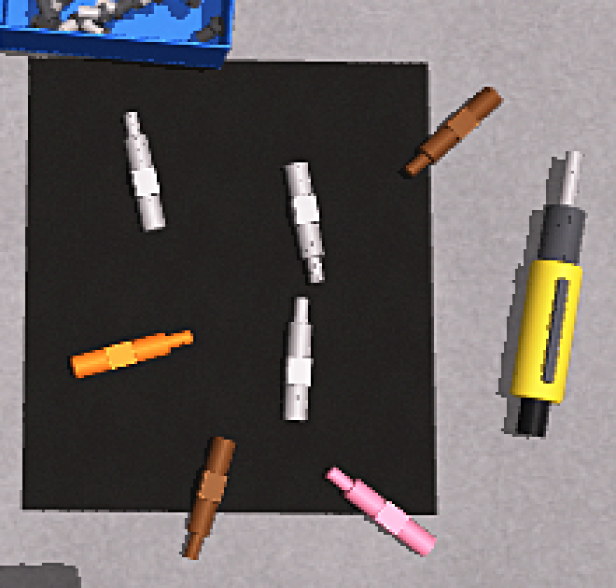

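View pics/t2.png

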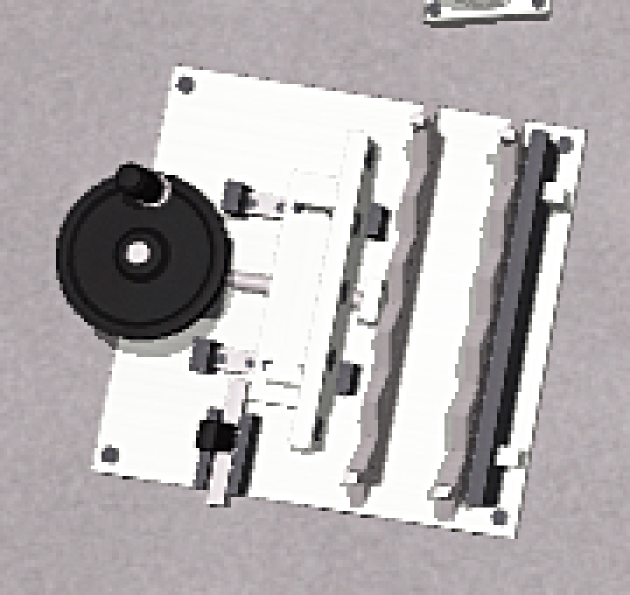

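View pics/side0.png

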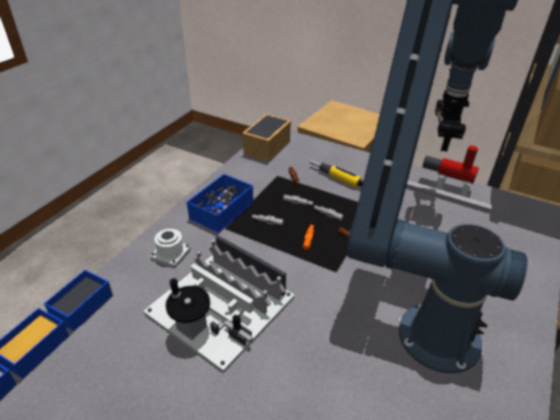

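Top picture: steel shafts A at (322,203), tenon +x; B at (378,216), tenon −x (towards robot); C at (377,270), tenon +x. Look-alikes: brown (435,185) and (345,315), orange (315,266), pink (407,323). The three grey steel ones on the mat are meant; the enlarged crop confirms this. The fixture is at (85–238, 158–296), with the bolt grip at (131,264), wheel grip at (107,190), and datum plate on the right.

```bash
cat >> h.py <<'E'
def fit(C,uv,z=.015):
    W=np.array([onz(C,p,z)[:2] for p in uv]); c=W.mean(0)
    # order: (-x? ) given as (+x,+y),(+x,-y),(-x,-y),(-x,+y)
    ex=(W[0]+W[1]-W[2]-W[3]); ey=(W[0]+W[3]-W[1]-W[2])
    return W,c,np.arctan2(ex[1],ex[0]),np.arctan2(-ey[0],ey[1])
E
python3 - <<'E'
from h import *
C=cam("top"); f=lambda u,v,s,ox,oy:(ox+u/s,oy+v/s)
g=lambda u,v:f(u-.5,v-.5,3.5,70,140)
W,c,a,b=fit(C,[g(185,84),g(565,145),g(500,517),g(110,455)])
print(W.round(4),c.round(4),a,b,np.linalg.norm(W[0]-W[1]),np.linalg.norm(W[1]-W[2]))
a=(a+b)/2
Rf=np.array([[np.cos(a),-np.sin(a)],[np.sin(a),np.cos(a)]])
for n,p,z in [("boltgrip",(215,433),.09),("wheelc",(138,253),.12),("griptop",(130,175),.17),("datumtop+x",(530,135),.1),("datum top -x",(472,503),.1),("railend",(417,122),.1),("rail2end",(508,137),.1)]:
    w=onz(C,g(*p),z); print(n,w.round(4),(Rf.T@(w[:2]-c)).round(4))
h=lambda u,v:f(u-.5,v-.5,2.8,270,140)
for n,t,k in [("A",(131,116),(154,229)),("B",(318,281),(297,165)),("C",(302,300),(296,418))]:
    T=onz(C,h(*t),.01)[:2];H=onz(C,h(*k),.01)[:2]; d=(T-H)/np.linalg.norm(T-H)
    print(n,"origin",(H+.042*d).round(4),"ang",np.arctan2(d[1],d[0]).round(3),np.linalg.norm(T-H).round(4))
o=telemetry.get_obs();print(tool([c[0]-.05,c[1],.35]), viewer.camera_info("wrist"))
E
```

```text
[[0.7041 0.3077]
 [0.6641 0.0382]
 [0.4036 0.076 ]
 [0.4427 0.3455]] [0.5536 0.1919] -0.14369034450053889 -0.1454804314270723 0.2724211097477424 0.2631914282537968
boltgrip [0.4563 0.253  0.09  ] [-0.1051  0.0465]
wheelc [0.5698 0.2996 0.12  ] [0.0005 0.1089]
griptop [0.612  0.2908 0.17  ] [0.0435 0.1063]
datumtop+x [0.6544 0.0529 0.1   ] [ 0.1197 -0.123 ]
datum top -x [0.4133 0.0832 0.1   ] [-0.1232 -0.1277]
railend [0.662  0.1276 0.1   ] [ 0.1165 -0.0479]
rail2end [0.6528 0.0674 0.1   ] [ 0.1161 -0.1089]
A origin [ 0.6087 -0.1852] ang 0.204 0.1027
B origin [ 0.5849 -0.3272] ang -2.972 0.1041
C origin [ 0.4466 -0.3198] ang -0.06 0.1024
[ 537.6 -662.2 -108.5] {'intrinsics': array([[357.95701926,   0.        , 279.22129575],
       [  0.        , 357.95701926, 214.52769198],
       [  0.        ,   0.        ,   1.        ]]), 'hand_eye': array([[ 3.23827562e-04, -9.65837240e-01, -2.59149225e-01,
         7.14858981e-02],
       [ 9.99999837e-01,  4.34764316e-04, -3.70767300e-04,
         1.09371325e-05],
       [ 4.70769701e-04, -2.59149062e-01,  9.65837223e-01,
        -1.42356078e-01],
       [ 0.00000000e+00,  0.00000000e+00,  0.00000000e+00,
         1.00000000e+00]])}
```

```bash
cat >> h.py <<'E'
F0=np.array([.5536,.1919]); FA=-.1446; YD=-.1238   # fixture pose; y of datum face in fixture
def Rf(): return np.array([[np.cos(FA),-np.sin(FA)],[np.sin(FA),np.cos(FA)]])
def fx(x,y,z): return np.r_[F0+Rf()@[x,y],z]
def yaw():
    m=R.from_quat(telemetry.get_obs()["tool_rot"]).as_matrix(); return np.degrees(np.arctan2(m[1,0],m[0,0]))
def go(P,psi=None):
    o=telemetry.get_obs(); s=tool(P); r=None if psi is None else round((yaw()-psi+180)%360-180,1)
    print("t",round(o["time"],1),"pos",np.round(o["position"],4),"yaw",round(yaw(),2),"shift",s.tolist(),"roll",r,"w",round(o["grip_width"],4),"F",np.round(o["ft_force"],1))
E
L=$'\n'
python3 -m creep '[{"translation":[144,44,-90],"roll":-32.4,"gripper":87},{"translation":[144,44,-90],"roll":-32.4,"gripper":87},{"translation":[144,44,-90],"roll":-32.4,"gripper":87},{"translation":[144,44,-90],"roll":-32.4,"gripper":87},{"translation":[144,44,-90],"roll":-32.4,"gripper":87}]'
python3 -m creep '[{"translation":[0,0,0],"roll":-32.4,"gripper":87},{"translation":[0,0,0],"roll":-32.4,"gripper":87},{"translation":[0,0,0],"roll":-32.4,"gripper":87},{"translation":[0,0,0],"roll":-32.4,"gripper":87},{"translation":[0,0,0],"roll":-32.4,"gripper":87}]'
python3 -c "
from h import *
go([.5,.17,.35],81.7); print(np.degrees(telemetry.get_obs()['q']))"
```

```text
time: 1.12
position: [0.3384, -0.5991, 0.3363]
tool_rot: [0.907, 0.421, 0.001, 0.005]
ft_force: [0.2, -0.5, 1.1]
grip_width: 0.0872
grip_force: 0.0
time: 1.53
position: [0.3323, -0.5981, 0.3315]
tool_rot: [0.755, 0.656, 0.0, -0.0]
ft_force: [-1.0, -0.5, -0.2]
grip_width: 0.0872
grip_force: 0.0
t 1.5 pos [ 0.3323 -0.5981  0.3315] yaw 82.01 shift [784.0, 59.3, -18.4] roll 0.3 w 0.0872 F [-1.  -0.5 -0.2]
[-7.02804647e+01  3.07496595e+01  6.63465047e+01 -3.23725393e-03
  8.29144560e+01 -6.22897069e+01]
```

```bash
python3 -m creep '[{"translation":[196,15,-5],"roll":0,"gripper":87},{"translation":[196,15,-5],"roll":0,"gripper":87},{"translation":[196,15,-5],"roll":0,"gripper":87},{"translation":[196,15,-5],"roll":0,"gripper":87},{"translation":[196,15,-5],"roll":0,"gripper":87}]' >/dev/null
python3 -m creep '[{"translation":[196,15,-5],"roll":0,"gripper":87},{"translation":[196,15,-5],"roll":0,"gripper":87},{"translation":[196,15,-5],"roll":0,"gripper":87},{"translation":[196,15,-5],"roll":0,"gripper":87},{"translation":[196,15,-5],"roll":0,"gripper":87}]' >/dev/null
python3 -m creep '[{"translation":[196,15,-5],"roll":0,"gripper":87},{"translation":[196,15,-5],"roll":0,"gripper":87},{"translation":[196,15,-5],"roll":0,"gripper":87},{"translation":[196,15,-5],"roll":0,"gripper":87},{"translation":[196,15,-5],"roll":0,"gripper":87}]' >/dev/null
python3 -m creep '[{"translation":[196,15,-5],"roll":0,"gripper":87},{"translation":[196,15,-5],"roll":0,"gripper":87},{"translation":[196,15,-5],"roll":0,"gripper":87},{"translation":[196,15,-5],"roll":0,"gripper":87},{"translation":[196,15,-5],"roll":0,"gripper":87}]' >/dev/null
python3 -m creep '[{"translation":[0,0,0],"roll":0,"gripper":30},{"translation":[0,0,0],"roll":0,"gripper":30},{"translation":[0,0,0],"roll":0,"gripper":30}]' 
python3 - <<'E'
from h import *
go([.5,.17,.35],81.7)
C=cam("wrist"); img=viewer.camera("wrist"); cv2.imwrite("pics/w0.png",img); np.savez("w0.npz",K=C[0],R=C[1],t=C[2])
for n,P in [("boltgrip",fx(-.105,.0465,.09)),("wheelc",fx(0,.109,.12)),("griptop",fx(.0435,.1063,.17))]: print(n,proj(C,P))
for x in(1,-1):
  for y in (1,-1): print(x,y,proj(C,fx(x*.1316,y*.1362,.015)))
E
```

```text
time: 3.45
position: [0.5045, 0.1685, 0.3514]
tool_rot: [0.756, 0.654, -0.001, 0.0]
ft_force: [0.9, -0.6, 0.4]
grip_width: 0.0743
grip_force: 0.0
t 3.5 pos [0.5045 0.1685 0.3514] yaw 81.72 shift [0.8, -4.6, 1.4] roll 0.0 w 0.0743 F [ 0.9 -0.6  0.4]
boltgrip [223.63058214 112.91066499]
wheelc [325.8677004   44.75363201]
griptop [386.05471007  36.35469151]
1 1 [423.50057181  37.57589543]
1 -1 [403.30845391 247.46276452]
-1 1 [208.13634474  37.4705125 ]
-1 -1 [217.95664482 247.38358605]
```

View pics/w0.png

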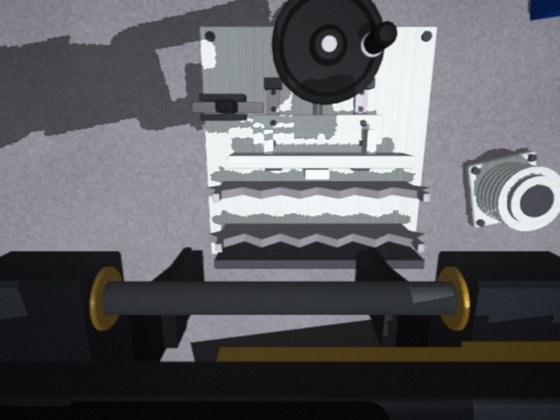

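```bash
python3 - <<'E'
import cv2
i=cv2.imread("pics/w0.png"); cv2.imwrite("pics/w0z.png",cv2.resize(i[0:270,190:450],None,fx=3,fy=2.2,interpolation=3)[:600,:800])
E
```

```text
(no output)
```

View pics/w0z.png

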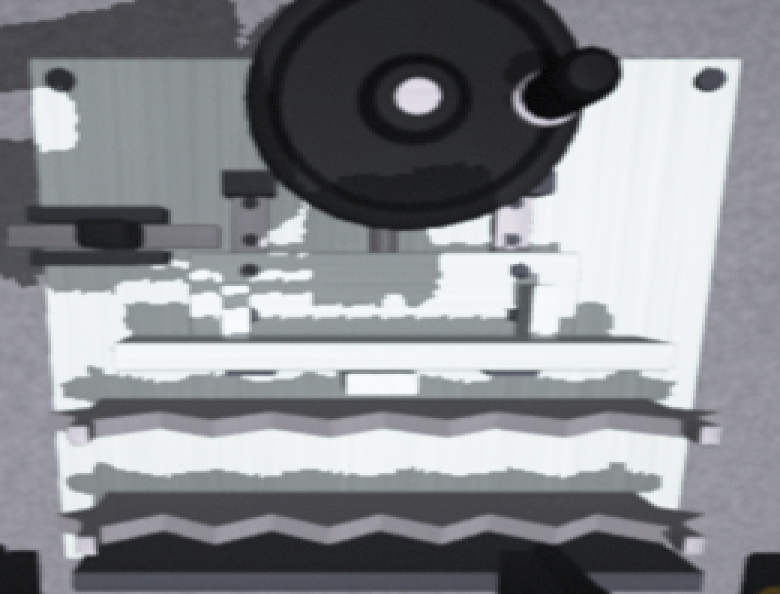

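```bash
python3 - <<'E'
from h import *
d=np.load("w0.npz"); C=(d["K"],d["R"],d["t"])
g=lambda u,v:(190+u/3,v/2.2)
for n,p,z in [("hole-",(60,79),.015),("hole+",(709,79),.015),("boltgrip",(109,232),.09),("wheelc",(417,96),.12),("griptop",(593,72),.17),("post1-",(78,435),.1),("post1+",(709,435),.1),("post2-",(82,545),.1),("post2+",(693,545),.1),("pushbar -x",(115,355),.089),("pushbar +x",(675,355),.089),("datumtop",(388,580),.1)]:
    w=onz(C,g(*p),z); print(n,w.round(4),(Rf().T@(w[:2]-F0)).round(4))
E
```

```text
hole- [0.4456 0.347  0.015 ] [-0.1292  0.1379]
hole+ [0.7069 0.3091 0.015 ] [0.1349 0.1381]
boltgrip [0.4607 0.2602 0.09  ] [-0.1018  0.0542]
wheelc [0.5724 0.3003 0.12  ] [0.003 0.11 ]
griptop [0.6135 0.2934 0.17  ] [0.0446 0.109 ]
post1- [0.4325 0.1636 0.1   ] [-0.1158 -0.0454]
post1+ [0.6666 0.1297 0.1   ] [ 0.1208 -0.0453]
post2- [0.4228 0.1047 0.1   ] [-0.1169 -0.1051]
post2+ [0.6582 0.0705 0.1   ] [ 0.121 -0.105]
pushbar -x [0.4519 0.2007 0.089 ] [-0.102 -0.006]
pushbar +x [0.6598 0.1705 0.089 ] [ 0.1082 -0.0059]
datumtop [0.5384 0.0677 0.1   ] [ 0.0028 -0.1251]
```

```bash
python3 - <<'E'
from h import *
P=fx(-.1035,.053,.075); print(P); go(P,81.7)
s=open("h.py").read().replace("F0=np.array([.5536,.1919]); FA=-.1446; YD=-.1238","F0=np.array([.5558,.1931]); FA=-.1446; YD=-.1235"); open("h.py","w").write(s)
E
```

```text
[0.45881729 0.25926087 0.075     ]
t 3.5 pos [0.5045 0.168  0.3514] yaw 81.65 shift [83.9, -58.3, 276.4] roll -0.0 w 0.0704 F [-0.4 -0.2  0.2]
```

```bash
python3 -m creep '[{"translation":[84,-58,120],"roll":0,"gripper":46},{"translation":[84,-58,120],"roll":0,"gripper":46},{"translation":[84,-58,120],"roll":0,"gripper":46},{"translation":[84,-58,120],"roll":0,"gripper":46},{"translation":[84,-58,120],"roll":0,"gripper":46}]' >/dev/null
python3 -m creep '[{"translation":[0,0,30],"roll":0,"gripper":46},{"translation":[0,0,60],"roll":0,"gripper":46},{"translation":[0,0,80],"roll":0,"gripper":46},{"translation":[0,0,80],"roll":0,"gripper":46},{"translation":[0,0,80],"roll":0,"gripper":46}]' 
python3 - <<'E'
from h import *
go([.4588,.2593,.075],81.7)
C=cam("wrist"); img=viewer.camera("wrist"); cv2.imwrite("pics/w1.png",img)
print(proj(C,[.4588,.2593,.09]))
E
```

```text
time: 4.33
position: [0.4604, 0.2589, 0.1518]
tool_rot: [0.757, 0.653, -0.0, 0.0]
ft_force: [0.3, 0.3, -0.3]
grip_width: 0.0459
grip_force: 0.0
t 4.3 pos [0.4604 0.2589 0.1518] yaw 81.57 shift [0.2, -1.6, 76.8] roll -0.1 w 0.0459 F [ 0.3  0.3 -0.3]
[275.50729199 240.39860081]
```

View pics/w1.png

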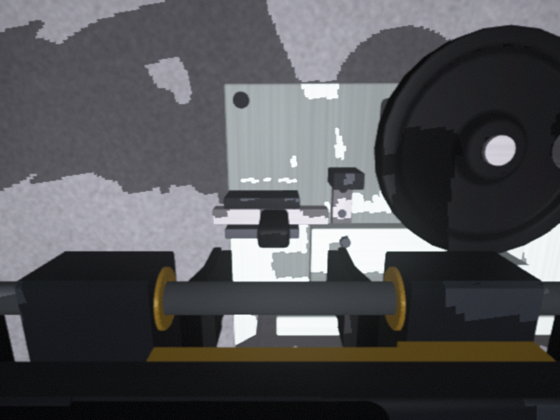

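```bash
python3 -m creep '[{"translation":[2,-1,30],"roll":0,"gripper":46},{"translation":[2,-2,60],"roll":0,"gripper":46},{"translation":[2,-2,76],"roll":0,"gripper":46},{"translation":[2,-2,76],"roll":0,"gripper":46},{"translation":[2,-2,76],"roll":0,"gripper":46}]' >/dev/null
python3 -m creep '[{"translation":[0,0,0],"roll":0,"gripper":5},{"translation":[0,0,0],"roll":0,"gripper":5},{"translation":[0,0,0],"roll":0,"gripper":5},{"translation":[0,0,0],"roll":0,"gripper":5},{"translation":[0,0,0],"roll":0,"gripper":5}]' 30
python3 -c "
from h import *
go([.4588,.2593,.075])"
```

```text
time: 5.22
position: [0.4581, 0.2627, 0.0763]
tool_rot: [0.757, 0.654, 0.0, 0.0]
ft_force: [-1.3, 0.6, 1.5]
grip_width: 0.0206
grip_force: 1.0
t 5.2 pos [0.4581 0.2627 0.0763] yaw 81.69 shift [-3.3, 1.2, 1.3] roll None w 0.0206 F [-1.3  0.6  1.5]
```

```bash
python3 -m creep '[{"translation":[0,-6,0],"roll":0,"gripper":5},{"translation":[0,-12,0],"roll":0,"gripper":5},{"translation":[0,-18,0],"roll":0,"gripper":5},{"translation":[0,-24,0],"roll":0,"gripper":5},{"translation":[0,-26,0],"roll":0,"gripper":5}]' 30
python3 -m creep '[{"translation":[0,-2,0],"roll":0,"gripper":5},{"translation":[0,-4,0],"roll":0,"gripper":5},{"translation":[0,-6,0],"roll":0,"gripper":5},{"translation":[0,-6,0],"roll":0,"gripper":5},{"translation":[0,-6,0],"roll":0,"gripper":5}]' 30
python3 -c "
from h import *
go([.4588,.2593,.075])"
```

```text
time: 5.63
position: [0.4345, 0.2664, 0.0762]
tool_rot: [0.756, 0.655, 0.003, 0.002]
ft_force: [9.2, -7.2, -1.0]
grip_width: 0.0196
grip_force: 30.0
time: 6.05
position: [0.4343, 0.2665, 0.0762]
tool_rot: [0.756, 0.655, 0.006, 0.005]
ft_force: [16.2, -11.2, -5.1]
grip_width: 0.0198
grip_force: 30.0
t 6.0 pos [0.4343 0.2665 0.0762] yaw 81.83 shift [-3.6, 25.3, 1.6] roll None w 0.0198 F [ 16.2 -11.2  -5.1]
```

```bash
python3 -m creep '[{"translation":[0,7,0],"roll":0,"gripper":5},{"translation":[0,7,0],"roll":0,"gripper":5},{"translation":[0,7,0],"roll":0,"gripper":40},{"translation":[0,7,0],"roll":0,"gripper":40},{"translation":[0,7,0],"roll":0,"gripper":40}]' 30
python3 -m creep '[{"translation":[0,0,-40],"roll":0,"gripper":44},{"translation":[0,0,-80],"roll":0,"gripper":44},{"translation":[0,0,-120],"roll":0,"gripper":44},{"translation":[0,0,-150],"roll":0,"gripper":44},{"translation":[0,0,-150],"roll":0,"gripper":44}]' 
python3 - <<'E'
from h import *
print((Rf().T@(np.array([.4343,.2665])-F0)).round(4))
print(fx(.001,.1085,.152),fx(.0427,.1065,.152)); go(fx(.0427,.1065,.152),81.7)
E
```

```text
time: 6.47
position: [0.4317, 0.2662, 0.0752]
tool_rot: [0.756, 0.654, -0.001, -0.001]
ft_force: [0.1, 0.1, -0.4]
grip_width: 0.0325
grip_force: 0.0
time: 6.88
position: [0.4357, 0.2679, 0.231]
tool_rot: [0.756, 0.654, 0.005, 0.002]
ft_force: [1.0, -1.2, -0.2]
grip_width: 0.044
grip_force: 0.0
[-0.1308  0.0551]
[0.57242405 0.30032356 0.152     ] [0.61340066 0.2923356  0.152     ]
t 6.9 pos [0.4357 0.2679 0.231 ] yaw 81.74 shift [49.3, 171.5, 81.0] roll 0.0 w 0.044 F [ 1.  -1.2 -0.2]
```

```bash
python3 -m creep '[{"translation":[12,42,0],"roll":0,"gripper":50},{"translation":[25,84,0],"roll":0,"gripper":50},{"translation":[37,125,0],"roll":0,"gripper":50},{"translation":[49,171,0],"roll":0,"gripper":50},{"translation":[49,171,0],"roll":0,"gripper":50}]' >/dev/null
python3 -m creep '[{"translation":[0,0,0],"roll":0,"gripper":50},{"translation":[0,0,0],"roll":0,"gripper":50}]' 
python3 - <<'E'
from h import *
go(fx(.0427,.1065,.152),81.7)
C=cam("wrist"); img=viewer.camera("wrist"); cv2.imwrite("pics/w2.png",img)
print(proj(C,fx(.0427,.1065,.17)),proj(C,fx(.001,.1085,.12)))
E
```

```text
time: 7.47
position: [0.6079, 0.2898, 0.2233]
tool_rot: [0.756, 0.654, -0.002, -0.001]
ft_force: [0.4, -0.2, 0.1]
grip_width: 0.05
grip_force: 0.0
t 7.5 pos [0.6079 0.2898 0.2233] yaw 81.69 shift [3.4, 5.4, 71.3] roll -0.0 w 0.05 F [ 0.4 -0.2  0.1]
[287.32494714 240.07485091] [227.42047062 214.14304651]
```

View pics/w2.png

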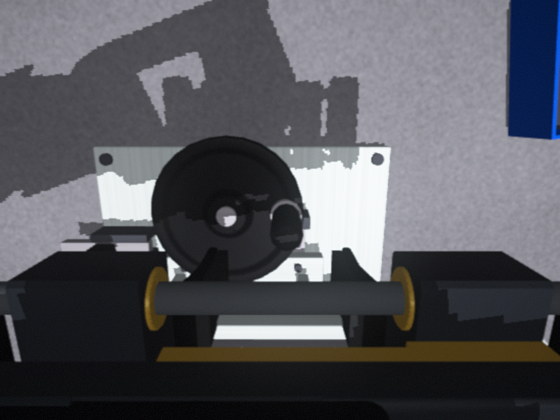

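```bash
python3 -m creep '[{"translation":[2,4,20],"roll":0,"gripper":50},{"translation":[2,4,45],"roll":0,"gripper":50},{"translation":[2,4,72],"roll":0,"gripper":50},{"translation":[2,4,72],"roll":0,"gripper":50},{"translation":[2,4,72],"roll":0,"gripper":50}]'
python3 -m creep '[{"translation":[0,0,0],"roll":0,"gripper":5},{"translation":[0,0,0],"roll":0,"gripper":5},{"translation":[0,0,0],"roll":0,"gripper":5},{"translation":[0,0,0],"roll":0,"gripper":5},{"translation":[0,0,0],"roll":0,"gripper":5}]' 25
python3 - <<'E'
from h import *
go(fx(.0427,.1065,.152),81.7); o=telemetry.get_obs()
p=Rf().T@(o["position"][:2]-F0)-[.001,.1085]; th=np.arctan2(p[1],p[0]); print(p,np.degrees(th))
th=np.radians(-4) if abs(np.degrees(th)+4)<3 else th
for k in range(3):
    a=th+np.radians(120*k+24*np.arange(6)); q=42*np.c_[np.sin(a),np.cos(a)]; print((q[1:]-q[0]).round(1).tolist())
E
```

```text
time: 7.93
position: [0.6106, 0.2912, 0.1521]
tool_rot: [0.756, 0.654, -0.003, -0.001]
ft_force: [0.0, -0.3, 0.4]
grip_width: 0.0501
grip_force: 0.0
time: 8.35
position: [0.6142, 0.2915, 0.1547]
tool_rot: [0.756, 0.654, 0.001, 0.0]
ft_force: [-0.4, 0.5, 0.2]
grip_width: 0.0245
grip_force: 0.0
t 8.3 pos [0.6142 0.2915 0.1547] yaw 81.69 shift [0.7, -0.9, 2.7] roll -0.0 w 0.0245 F [-0.4  0.5  0.2]
[ 0.04260329 -0.00273785] -3.676995184672845
[[17.3, -2.4], [32.1, -11.7], [41.9, -26.2], [44.9, -43.4], [40.7, -60.3]]
[[-10.8, -13.8], [-26.2, -22.0], [-43.6, -23.2], [-60.0, -17.2], [-72.6, -5.1]]
[[-6.5, 16.2], [-5.9, 33.6], [1.7, 49.3], [15.1, 60.6], [31.9, 65.4]]
```

```bash
python3 -m creep '[{"translation":[0,0,0],"roll":0,"gripper":5},{"translation":[0,0,0],"roll":0,"gripper":5},{"translation":[0,0,0],"roll":0,"gripper":5}]' 25
python3 -m creep '[{"translation":[17.3,-2.4,0],"roll":0,"gripper":5},{"translation":[32,-11.7,0],"roll":0,"gripper":5},{"translation":[42,-26,0],"roll":0,"gripper":5},{"translation":[45,-43.4,0],"roll":0,"gripper":5},{"translation":[40.7,-60.3,0],"roll":0,"gripper":5}]' 25
python3 -c "
from h import *
go(fx(-.02,.147,.15)); o=telemetry.get_obs()
p=Rf().T@(o['position'][:2]-F0)-[.001,.1085]; print(p,np.degrees(np.arctan2(p[1],p[0])))"
```

```text
time: 8.6
position: [0.6123, 0.2916, 0.1544]
tool_rot: [0.756, 0.654, -0.001, -0.001]
ft_force: [-3.8, 0.6, 4.9]
grip_width: 0.0192
grip_force: 25.0
time: 9.02
position: [0.5629, 0.3393, 0.1545]
tool_rot: [0.756, 0.655, 0.002, 0.004]
ft_force: [8.1, -5.8, -1.7]
grip_width: 0.0195
grip_force: 25.0
t 9.0 pos [0.5629 0.3393 0.1545] yaw 81.78 shift [1.3, -6.0, 4.4] roll None w 0.0195 F [ 8.1 -5.8 -1.7]
[-0.01506989  0.03720448] 112.05070068071305
```

```bash
B='x'
python3 -m creep '[{"translation":[-10.8,-13.8,0],"roll":0,"gripper":5},{"translation":[-26.2,-22,0],"roll":0,"gripper":5},{"translation":[-43.6,-23.2,0],"roll":0,"gripper":5},{"translation":[-60,-17.2,0],"roll":0,"gripper":5},{"translation":[-72.6,-5.1,0],"roll":0,"gripper":5}]'|grep -E "force"
python3 -m creep '[{"translation":[-6.5,16.2,0],"roll":0,"gripper":5},{"translation":[-5.9,33.6,0],"roll":0,"gripper":5},{"translation":[1.7,49.3,0],"roll":0,"gripper":5},{"translation":[15.1,60.6,0],"roll":0,"gripper":5},{"translation":[31.9,65.4,0],"roll":0,"gripper":5}]'|grep -E "force|pos"
python3 -m creep '[{"translation":[17.3,-2.4,0],"roll":0,"gripper":5},{"translation":[32,-11.7,0],"roll":0,"gripper":5},{"translation":[42,-26,0],"roll":0,"gripper":5},{"translation":[45,-43.4,0],"roll":0,"gripper":5},{"translation":[40.7,-60.3,0],"roll":0,"gripper":5}]'|grep -E "force"
python3 -m creep '[{"translation":[-10.8,-13.8,0],"roll":0,"gripper":5},{"translation":[-26.2,-22,0],"roll":0,"gripper":5},{"translation":[-43.6,-23.2,0],"roll":0,"gripper":5},{"translation":[-60,-17.2,0],"roll":0,"gripper":5},{"translation":[-72.6,-5.1,0],"roll":0,"gripper":5}]'|grep -E "force"
python3 -m creep '[{"translation":[-6.5,16.2,0],"roll":0,"gripper":5},{"translation":[-5.9,33.6,0],"roll":0,"gripper":5},{"translation":[1.7,49.3,0],"roll":0,"gripper":5},{"translation":[15.1,60.6,0],"roll":0,"gripper":5},{"translation":[31.9,65.4,0],"roll":0,"gripper":5}]'
python3 -c "
from h import *
o=telemetry.get_obs()
p=Rf().T@(o['position'][:2]-F0)-[.001,.1085]; print(p,np.degrees(np.arctan2(p[1],p[0])))"
```

```text
ft_force: [-7.3, 4.7, 7.3]
grip_force: 25.0
position: [0.6121, 0.2891, 0.1543]
ft_force: [-10.8, -3.3, 11.0]
grip_force: 25.0
ft_force: [8.1, -6.1, -0.2]
grip_force: 25.0
ft_force: [-6.9, 2.9, 7.5]
grip_force: 25.0
time: 11.1
position: [0.6121, 0.2891, 0.1543]
tool_rot: [0.757, 0.653, -0.004, -0.001]
ft_force: [-10.6, -4.3, 9.6]
grip_width: 0.0192
grip_force: 25.0
[ 0.04089982 -0.00535329] -7.456928277269301
```

```bash
python3 -m creep '[{"translation":[17.3,-2.4,0],"roll":0,"gripper":5},{"translation":[32,-11.7,0],"roll":0,"gripper":5},{"translation":[42,-26,0],"roll":0,"gripper":5},{"translation":[45,-43.4,0],"roll":0,"gripper":5},{"translation":[40.7,-60.3,0],"roll":0,"gripper":5}]'|grep -E "ft_force"
python3 -m creep '[{"translation":[-10.8,-13.8,0],"roll":0,"gripper":5},{"translation":[-26.2,-22,0],"roll":0,"gripper":5},{"translation":[-43.6,-23.2,0],"roll":0,"gripper":5},{"translation":[-60,-17.2,0],"roll":0,"gripper":5},{"translation":[-72.6,-5.1,0],"roll":0,"gripper":5}]'|grep -E "ft_force"
python3 -m creep '[{"translation":[-6.5,16.2,0],"roll":0,"gripper":5},{"translation":[-5.9,33.6,0],"roll":0,"gripper":5},{"translation":[1.7,49.3,0],"roll":0,"gripper":5},{"translation":[15.1,60.6,0],"roll":0,"gripper":5},{"translation":[31.9,65.4,0],"roll":0,"gripper":5}]'|grep -E "ft_force"
python3 -m creep '[{"translation":[4,0,0],"roll":0,"gripper":5},{"translation":[6,0,0],"roll":0,"gripper":5},{"translation":[6,0,0],"roll":0,"gripper":5},{"translation":[6,0,0],"roll":0,"gripper":5},{"translation":[6,0,0],"roll":0,"gripper":5}]'
python3 -c "
from h import *
o=telemetry.get_obs()
p=Rf().T@(o['position'][:2]-F0)-[.001,.1085]; print(p,np.degrees(np.arctan2(p[1],p[0])))"
```

```text
ft_force: [7.7, -6.8, -1.2]
ft_force: [-6.6, 0.2, 1.5]
ft_force: [0.6, -0.4, 0.0]
time: 12.77
position: [0.614, 0.2967, 0.1535]
tool_rot: [0.757, 0.654, -0.0, -0.0]
ft_force: [0.4, 0.0, -0.1]
grip_width: 0.0078
grip_force: 0.0
[0.04161484 0.00240557] 3.3083360238415866
```

```bash
python3 -m creep '[{"translation":[0,0,-40],"roll":0,"gripper":10},{"translation":[0,0,-75],"roll":0,"gripper":40},{"translation":[0,0,-75],"roll":0,"gripper":50},{"translation":[0,0,-75],"roll":0,"gripper":50},{"translation":[0,0,-75],"roll":0,"gripper":50}]'
python3 - <<'E'
from h import *
C=cam("wrist"); img=viewer.camera("wrist"); cv2.imwrite("pics/w3.png",img); np.savez("w3.npz",K=C[0],R=C[1],t=C[2])
print(viewer.recognise("wrist","wheel_grip")); print(proj(C,fx(.001,.1085,.12)),proj(C,fx(.001,.1085,.17)))
E
```

```text
time: 13.18
position: [0.614, 0.2968, 0.2285]
tool_rot: [0.757, 0.654, -0.0, -0.0]
ft_force: [-0.5, -0.5, -0.6]
grip_width: 0.0292
grip_force: 0.0
[]
[221.3913284  222.79264412] [208.29011527 246.47362282]
```

View pics/w3.png

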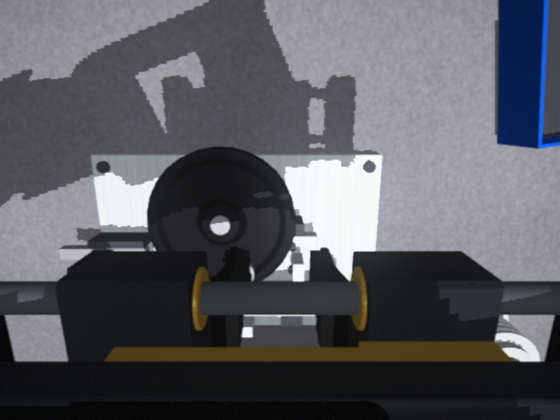

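```bash
python3 -m creep '[{"translation":[-40,-10,0],"roll":0,"gripper":50},{"translation":[-75,-20,0],"roll":0,"gripper":50},{"translation":[-75,-20,0],"roll":0,"gripper":50},{"translation":[-75,-20,0],"roll":0,"gripper":50},{"translation":[-75,-20,0],"roll":0,"gripper":50}]'>/dev/null
python3 - <<'E'
from h import *
C=cam("wrist"); img=viewer.camera("wrist"); cv2.imwrite("pics/w4.png",img); np.savez("w4.npz",K=C[0],R=C[1],t=C[2])
print(viewer.recognise("wrist","wheel_grip"))
for a in (-75,-60,-45,-30): t=np.radians(a); print(a,proj(C,fx(.001+.042*np.cos(t),.1085+.042*np.sin(t),.17)).round())
print(proj(C,fx(.001,.1085,.12)))
E
```

```text
[{'bbox': [243.8, 164.2, 35.6, 41.7], 'p': 0.73}]
-75 [258. 191.]
-60 [276. 184.]
-45 [292. 172.]
-30 [304. 156.]
[245.38604843 117.38730656]
```

View pics/w4.png

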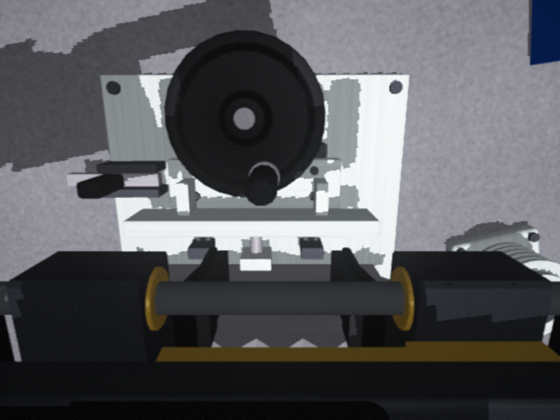

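```bash
python3 - <<'E'
from h import *
t=np.radians(-72); go(fx(.001+.042*np.cos(t),.1085+.042*np.sin(t),.151),81.7)
a=np.radians(-72+np.array([0,20,40,60,75,82])); q=42*np.c_[np.sin(a),np.cos(a)]; print((q[1:]-q[0]).round(1).tolist())
E
```

```text
t 13.8 pos [0.5845 0.2268 0.2281] yaw 81.72 shift [31.1, -9.6, 77.2] roll 0.0 w 0.0499 F [0.  0.4 0.4]
[[6.8, 12.9], [17.7, 22.6], [31.2, 28.1], [42.1, 29.0], [47.2, 28.4]]
```

```bash
python3 -m creep '[{"translation":[31,-9.5,0],"roll":0,"gripper":50},{"translation":[31,-9.5,25],"roll":0,"gripper":50},{"translation":[31,-9.5,50],"roll":0,"gripper":50},{"translation":[31,-9.5,77],"roll":0,"gripper":50},{"translation":[31,-9.5,77],"roll":0,"gripper":50}]'|grep -E "ft_f|pos"
python3 -m creep '[{"translation":[0,0,0],"roll":0,"gripper":5},{"translation":[0,0,0],"roll":0,"gripper":5},{"translation":[0,0,0],"roll":0,"gripper":5},{"translation":[0,0,0],"roll":0,"gripper":5},{"translation":[0,0,0],"roll":0,"gripper":5}]' 30 >/dev/null
python3 -m creep '[{"translation":[0,0,0],"roll":0,"gripper":5},{"translation":[0,0,0],"roll":0,"gripper":5},{"translation":[0,0,0],"roll":0,"gripper":5}]' 30
python3 -c "
from h import *
o=telemetry.get_obs()
p=Rf().T@(o['position'][:2]-F0)-[.001,.1085]; print(p,np.degrees(np.arctan2(p[1],p[0])))"
```

```text
position: [0.5756, 0.2584, 0.146]
ft_force: [-1.6, -0.8, -1.6]
time: 14.88
position: [0.5787, 0.2582, 0.1528]
tool_rot: [0.757, 0.654, 0.0, -0.0]
ft_force: [-2.8, 0.3, 5.6]
grip_width: 0.0195
grip_force: 30.0
[ 0.01226442 -0.04078674] -73.26416716810714
```

```bash
python3 -m creep '[{"translation":[6.8,12.9,0],"roll":0,"gripper":5},{"translation":[17.7,22.6,0],"roll":0,"gripper":5},{"translation":[31.2,28.1,0],"roll":0,"gripper":5},{"translation":[42.1,29,0],"roll":0,"gripper":5},{"translation":[47,28.4,0],"roll":0,"gripper":5}]'
python3 -m creep '[{"translation":[0,0,0],"roll":0,"gripper":5},{"translation":[3,-0.5,0],"roll":0,"gripper":5},{"translation":[3,-0.5,0],"roll":0,"gripper":5}]'
python3 -c "
from h import *
o=telemetry.get_obs()
p=Rf().T@(o['position'][:2]-F0)-[.001,.1085]; print(p,np.degrees(np.arctan2(p[1],p[0])))"
```

```text
time: 15.3
position: [0.6131, 0.2996, 0.1527]
tool_rot: [0.756, 0.655, -0.002, 0.001]
ft_force: [-3.9, -7.1, 8.7]
grip_width: 0.0191
grip_force: 30.0
time: 15.55
position: [0.613, 0.3014, 0.1527]
tool_rot: [0.756, 0.654, -0.002, 0.001]
ft_force: [-3.8, -5.8, 6.8]
grip_width: 0.0191
grip_force: 30.0
[0.04000481 0.00695011] 9.855726352552843
```

```bash
python3 -m creep '[{"translation":[4,-1,0],"roll":0,"gripper":5},{"translation":[8,-2.5,0],"roll":0,"gripper":5},{"translation":[8,-2.5,0],"roll":0,"gripper":5},{"translation":[8,-2.5,0],"roll":0,"gripper":5}]'
python3 -c "
from h import *
o=telemetry.get_obs()
p=Rf().T@(o['position'][:2]-F0)-[.001,.1085]; print(p,np.degrees(np.arctan2(p[1],p[0])))"
```

```text
time: 15.88
position: [0.6123, 0.3078, 0.1527]
tool_rot: [0.756, 0.654, -0.003, 0.002]
ft_force: [-3.0, -8.9, 7.5]
grip_width: 0.019
grip_force: 30.0
[0.03837186 0.01310303] 18.853749454646884
```

```bash
python3 -m creep '[{"translation":[5,-2,0],"roll":0,"gripper":5},{"translation":[9,-4.5,0],"roll":0,"gripper":5},{"translation":[9,-4.5,0],"roll":0,"gripper":5},{"translation":[9,-4.5,0],"roll":0,"gripper":5}]'
python3 - <<'E'
from h import *
o=telemetry.get_obs()
p=Rf().T@(o['position'][:2]-F0)-[.001,.1085]; print(p,np.degrees(np.arctan2(p[1],p[0])))
C=cam("top"); cv2.imwrite("pics/t3.png",cv2.resize(viewer.camera("top")[140:310,70:250],None,fx=3.5,fy=3.5,interpolation=3))
E
```

```text
time: 16.22
position: [0.6102, 0.3151, 0.1527]
tool_rot: [0.756, 0.654, -0.004, 0.004]
ft_force: [-1.3, -14.8, 7.7]
grip_width: 0.019
grip_force: 30.0
[0.03525894 0.02005257] 29.627885617813284
```

View pics/t3.png

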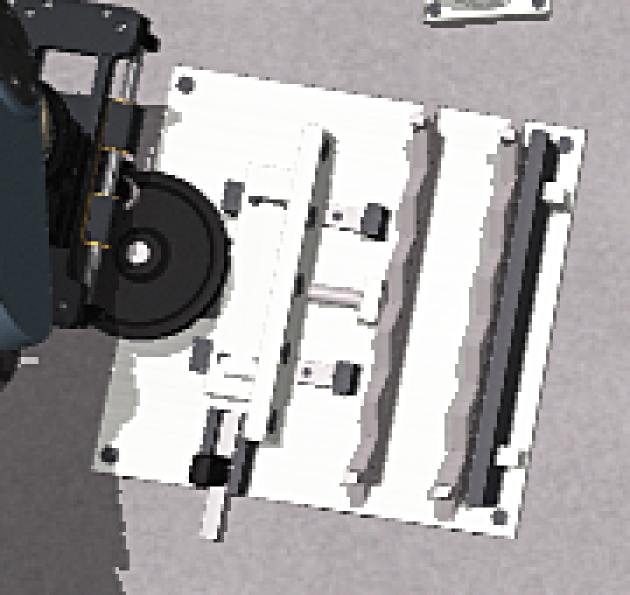

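Carriage bar moved from about column 345 to 305 (≈30 mm back), against the rear stop blocks; tangential force is rising. One more nudge to confirm.

```bash
python3 -m creep '[{"translation":[3,-2,0],"roll":0,"gripper":5},{"translation":[5,-3,0],"roll":0,"gripper":5},{"translation":[5,-3,0],"roll":0,"gripper":5},{"translation":[5,-3,0],"roll":0,"gripper":5}]'
python3 - <<'E'
from h import *
o=telemetry.get_obs()
p=Rf().T@(o['position'][:2]-F0)-[.001,.1085]; print(p,np.degrees(np.arctan2(p[1],p[0])))
E
```

```text
time: 16.6
position: [0.6088, 0.3184, 0.1527]
tool_rot: [0.756, 0.654, -0.004, 0.006]
ft_force: [0.7, -19.1, 7.4]
grip_width: 0.0191
grip_force: 30.0
[0.03336743 0.02317349] 34.77975471369958
```

```bash
python3 -m creep '[{"translation":[-8,5,0],"roll":0,"gripper":5},{"translation":[-10,6,0],"roll":0,"gripper":5},{"translation":[-10,6,0],"roll":0,"gripper":50},{"translation":[-10,6,0],"roll":0,"gripper":50},{"translation":[-10,6,0],"roll":0,"gripper":50}]'|grep -E "pos|ft_f"
python3 -m creep '[{"translation":[0,0,-40],"roll":0,"gripper":50},{"translation":[0,0,-80],"roll":0,"gripper":50},{"translation":[0,0,-120],"roll":0,"gripper":50},{"translation":[0,0,-160],"roll":0,"gripper":50},{"translation":[0,0,-190],"roll":0,"gripper":50}]'|grep -E "pos|ft_f"
python3 -m creep '[{"translation":[-200,0,0],"roll":0,"gripper":50},{"translation":[-200,0,0],"roll":0,"gripper":50},{"translation":[-200,0,0],"roll":0,"gripper":50},{"translation":[-200,0,0],"roll":0,"gripper":50},{"translation":[-200,0,0],"roll":0,"gripper":50}]'>/dev/null
python3 -m creep '[{"translation":[-200,0,0],"roll":35,"gripper":50},{"translation":[-200,0,0],"roll":35,"gripper":50},{"translation":[-200,0,0],"roll":35,"gripper":50},{"translation":[-200,0,0],"roll":35,"gripper":50},{"translation":[-200,0,0],"roll":35,"gripper":50}]'>/dev/null
python3 -m creep '[{"translation":[0,0,0],"roll":35,"gripper":50},{"translation":[0,0,0],"roll":35,"gripper":50},{"translation":[0,0,0],"roll":35,"gripper":50},{"translation":[0,0,0],"roll":35,"gripper":50},{"translation":[0,0,0],"roll":35,"gripper":50}]'>/dev/null
python3 -c "
from h import *
go([.5,-.25,.36],11.7)"
```

```text
position: [0.6119, 0.316, 0.1517]
ft_force: [0.4, 0.3, 0.2]
position: [0.612, 0.3172, 0.3454]
ft_force: [0.9, 0.4, 0.0]
t 18.7 pos [ 0.554  -0.0793  0.3413] yaw 11.38 shift [-86.6, 156.7, -18.8] roll -0.3 w 0.0501 F [0.6 0.2 0.4]
```

```bash
python3 -m creep '[{"translation":[-100,150,-15],"roll":0,"gripper":50},{"translation":[-100,150,-15],"roll":0,"gripper":50},{"translation":[-100,150,-15],"roll":0,"gripper":50},{"translation":[-100,150,-15],"roll":0,"gripper":50},{"translation":[-100,150,-15],"roll":0,"gripper":50}]'>/dev/null
python3 -m creep '[{"translation":[0,0,0],"roll":0,"gripper":50},{"translation":[0,0,0],"roll":0,"gripper":50},{"translation":[0,0,0],"roll":0,"gripper":50}]' >/dev/null
cat >> h.py <<'E'
def shafts(name="wrist",fn=None,zs=.012):
    "steel shafts: light grey blobs on the dark mat, axis by PCA; tenon is the thin end"
    C=cam(name); img=viewer.camera(name)
    if fn: cv2.imwrite(fn,img)
    hsv=cv2.cvtColor(img,cv2.COLOR_BGR2HSV); out=[]
    for d in viewer.recognise(name,"shaft1"):
        l,t,w,h=[int(round(v)) for v in d["bbox"]]; m=np.zeros(img.shape[:2],bool); m[max(t-4,0):t+h+4,max(l-4,0):l+w+4]=1
        v=hsv[...,2][m&(hsv[...,1]<60)]
        m&=(hsv[...,1]<60)&(hsv[...,2]>110); n,lab,st,_=cv2.connectedComponentsWithStats(m.astype(np.uint8))
        if n<2: continue
        k=1+st[1:,4].argmax(); yy,xx=np.nonzero(lab==k)
        if len(xx)<120: continue
        W=np.array([onz(C,(u,v),zs)[:2] for u,v in zip(xx,yy)])
        c=(W.min(0)+W.max(0))/2; u=np.linalg.svd(W-W.mean(0),full_matrices=False)[2][0]
        s=(W-W.mean(0))@u; b=(W-W.mean(0))@np.array([-u[1],u[0]])
        lo,hi=s.min(),s.max()
        wid=lambda a,e:np.ptp(b[(s>a)&(s<e)])
        w1=wid(lo+.003,lo+.019); w2=wid(hi-.019,hi-.003)
        if w1<w2: u=-u; s=-s; b=-b; lo,hi=s.min(),s.max()
        mid=(lo+hi)/2; o=W.mean(0)+u*(hi-.064)*1+0*u
        q=(b.max()+b.min())/2; o=W.mean(0)+u*((lo+.042+hi-.064)/2)+np.array([-u[1],u[0]])*q
        print("shaft",[l,t,w,h],round(d["p"],2),"orig",o.round(4),"tenon yaw",round(np.degrees(np.arctan2(u[1],u[0])),1),"len",round(hi-lo,4),"ends w",round(w1,4),round(w2,4))
E
python3 - <<'E'
from h import *
go([.5,-.25,.36],11.7); shafts("wrist","pics/w5.png"); shafts("top","pics/t5.png")
E
```

```text
t 19.4 pos [ 0.4866 -0.2457  0.3562] yaw 11.75 shift [12.2, 6.9, -3.8] roll 0.0 w 0.0501 F [-0.6  0.6  0.4]
shaft [346, 73, 22, 87] 0.9 orig [ 0.5898 -0.3256] tenon yaw -170.2 len 0.1078 ends w 0.0205 0.0134
shaft [430, 46, 83, 54] 0.79 orig [ 0.6622 -0.4685] tenon yaw -102.4 len 0.1029 ends w 0.081 0.0362
shaft [311, 166, 31, 74] 0.61 orig [ 0.4468 -0.3187] tenon yaw -3.4 len 0.1101 ends w 0.0133 0.0211
shaft [244, 9, 17, 94] 0.59 orig [ 0.6114 -0.1836] tenon yaw 12.3 len 0.1073 ends w 0.0125 0.0206
shaft [313, 181, 19, 45] 0.81 orig [ 0.6092 -0.1851] tenon yaw 12.2 len 0.1056 ends w 0.0097 0.0181
shaft [403, 320, 21, 20] 0.78 orig [ 0.305 -0.419] tenon yaw 105.4 len 0.083 ends w 0.0592 0.0432
shaft [415, 173, 37, 29] 0.66 orig [ 0.669  -0.4776] tenon yaw -175.3 len 0.0957 ends w 0.0818 0.0787
shaft [370, 265, 9, 24] 0.48 orig [ 0.4471 -0.3194] tenon yaw 175.0 len 0.0642 ends w 0.0198 0.018
shaft [88, 161, 151, 131] 0.4 orig [0.5594 0.2123] tenon yaw -70.9 len 0.463 ends w 0.0729 0.0641
```

View pics/w5.png

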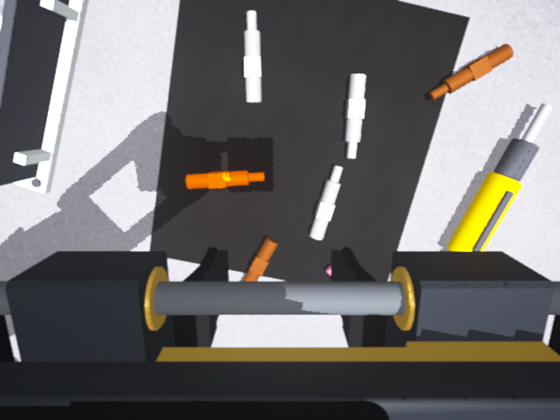

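```bash
python3 -c "
from h import *
go([.610,-.1845,.022],12.3)"
```

```text
t 19.6 pos [ 0.4868 -0.2456  0.3564] yaw 11.82 shift [133.1, -34.4, 334.5] roll -0.5 w 0.0501 F [ 0.1 -0.2 -0.2]
```

```bash
python3 -m creep '[{"translation":[133,-34.5,134],"roll":-0.5,"gripper":50},{"translation":[133,-34.5,134],"roll":-0.5,"gripper":50},{"translation":[133,-34.5,134],"roll":-0.5,"gripper":50},{"translation":[133,-34.5,134],"roll":-0.5,"gripper":50},{"translation":[133,-34.5,134],"roll":-0.5,"gripper":50}]'>/dev/null
python3 -m creep '[{"translation":[0,0,40],"roll":0,"gripper":50},{"translation":[0,0,80],"roll":0,"gripper":50},{"translation":[0,0,120],"roll":0,"gripper":50},{"translation":[0,0,150],"roll":0,"gripper":50},{"translation":[0,0,150],"roll":0,"gripper":50}]'>/dev/null
python3 - <<'E'
from h import *
go([.610,-.1845,.022],12.3); C=cam("wrist"); print(proj(C,[.61,-.1845,.02])); shafts("wrist","pics/w6.png")
E
```

```text
t 20.4 pos [ 0.6052 -0.1828  0.0656] yaw 12.29 shift [4.9, 3.0, 43.5] roll -0.0 w 0.0501 F [-1.3  1.3 -0.9]
[284.93022339 242.70887343]
shaft [492, 245, 43, 26] 0.85 orig [ 0.627  -0.3285] tenon yaw 76.8 len 0.0258 ends w 0.0077 0.008
shaft [267, 120, 39, 162] 0.77 orig [ 0.6178 -0.1829] tenon yaw 12.2 len 0.0925 ends w 0.0118 0.021
```

View pics/w6.png

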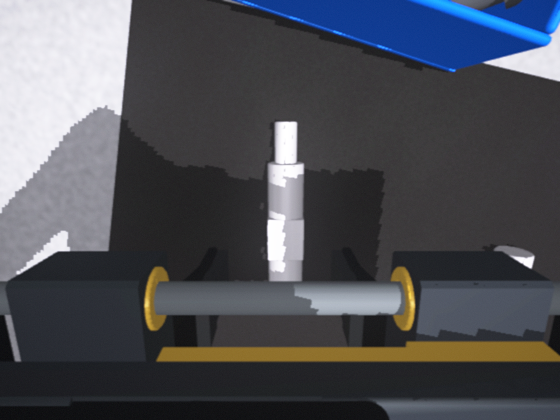

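The square sits at (285,240), close to the predicted (285,243), so I'll grasp.

```bash
python3 -m creep '[{"translation":[5,2.5,20],"roll":0,"gripper":50},{"translation":[5,2.5,38],"roll":0,"gripper":50},{"translation":[5,2.5,43],"roll":0,"gripper":50},{"translation":[5,2.5,43],"roll":0,"gripper":50},{"translation":[5,2.5,43],"roll":0,"gripper":50}]'>/dev/null
python3 -m creep '[{"translation":[0,0,0],"roll":0,"gripper":5},{"translation":[0,0,0],"roll":0,"gripper":5},{"translation":[0,0,0],"roll":0,"gripper":5},{"translation":[0,0,0],"roll":0,"gripper":5},{"translation":[0,0,0],"roll":0,"gripper":5}]' 40 >/dev/null
python3 -m creep '[{"translation":[0,0,0],"roll":0,"gripper":5},{"translation":[0,0,0],"roll":0,"gripper":5},{"translation":[0,0,0],"roll":0,"gripper":5}]' 40
python3 -m creep '[{"translation":[0,0,-30],"roll":0,"gripper":5},{"translation":[0,0,-70],"roll":0,"gripper":5},{"translation":[0,0,-110],"roll":0,"gripper":5},{"translation":[0,0,-150],"roll":0,"gripper":5},{"translation":[0,0,-170],"roll":0,"gripper":5}]'
python3 - <<'E'
from h import *
t=fx(-.092,YD+.050,.17); print(t); go(t,81.7)
E
```

```text
time: 21.57
position: [0.6147, -0.1868, 0.0299]
tool_rot: [0.994, 0.106, -0.0, -0.001]
ft_force: [-0.6, 3.8, 5.2]
grip_width: 0.0196
grip_force: 40.0
time: 21.98
position: [0.6171, -0.1894, 0.2042]
tool_rot: [0.994, 0.106, 0.003, 0.003]
ft_force: [0.8, -0.8, -1.5]
grip_width: 0.0194
grip_force: 40.0
[0.45416905 0.13362396 0.17      ]
t 22.0 pos [ 0.6171 -0.1894  0.2042] yaw 12.2 shift [-91.2, -350.4, 31.5] roll -69.5 w 0.0194 F [ 0.8 -0.8 -1.5]
```

```bash
python3 -m creep '[{"translation":[-46,-175,0],"roll":-34.7,"gripper":5},{"translation":[-46,-175,0],"roll":-34.7,"gripper":5},{"translation":[-46,-175,0],"roll":-34.7,"gripper":5},{"translation":[-46,-175,0],"roll":-34.7,"gripper":5},{"translation":[-46,-175,0],"roll":-34.7,"gripper":5}]'>/dev/null
python3 -m creep '[{"translation":[0,0,0],"roll":-34.8,"gripper":5},{"translation":[0,0,0],"roll":-34.8,"gripper":5},{"translation":[0,0,0],"roll":-34.8,"gripper":5},{"translation":[0,0,0],"roll":-34.8,"gripper":5},{"translation":[0,0,0],"roll":-34.8,"gripper":5}]'>/dev/null
python3 -m creep '[{"translation":[0,0,0],"roll":0,"gripper":5},{"translation":[0,0,0],"roll":0,"gripper":5},{"translation":[0,0,0],"roll":0,"gripper":5}]'
python3 - <<'E'
from h import *
t=fx(-.092,YD+.050,.17); print(t); go(t,81.7)
cv2.imwrite("pics/w7.png",viewer.camera("wrist")); print(viewer.recognise("wrist","shaft1_tenon"))
i=viewer.camera_info("wrist"); M=np.linalg.inv(np.array(i["hand_eye"])); C=(i["intrinsics"],M[:3,:3],M[:3,3])
for h in(0,.01,.02):
  print(h,[proj(C,[x,s*.006,h]).round(1).tolist() for x in(.042,.064) for s in(-1,1)])
E
```

```text
time: 23.07
position: [0.533, -0.0266, 0.1992]
tool_rot: [0.757, 0.653, -0.0, 0.0]
ft_force: [-0.2, -1.4, -2.7]
grip_width: 0.0195
grip_force: 40.0
[0.45416905 0.13362396 0.17      ]
t 23.1 pos [ 0.533  -0.0266  0.1992] yaw 81.56 shift [146.9, -101.5, 29.2] roll -0.1 w 0.0195 F [-0.2 -1.4 -2.7]
[{'bbox': [65.5, 0.0, 396.6, 117.9], 'p': 0.52}, {'bbox': [475.6, 187.2, 84.4, 174.1], 'p': 0.32}]
0 [[263.0, 193.0], [292.6, 193.0], [262.3, 137.5], [293.1, 137.5]]
0.01 [[264.0, 188.3], [291.7, 188.3], [263.4, 136.3], [292.2, 136.3]]
0.02 [[264.8, 184.2], [291.0, 184.2], [264.3, 135.2], [291.4, 135.2]]
```

View pics/w7.png

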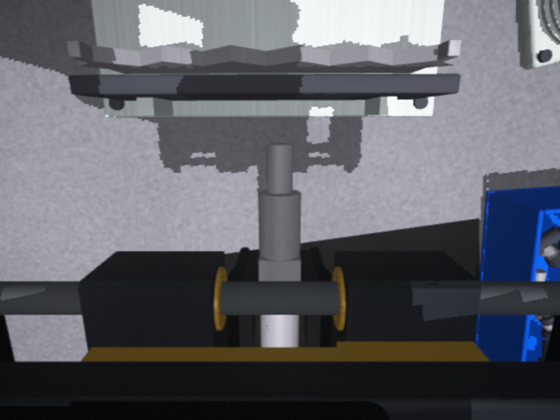

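```bash
python3 -m creep '[{"translation":[151,-101.5,20],"roll":0,"gripper":5},{"translation":[151,-101.5,20],"roll":0,"gripper":5},{"translation":[151,-101.5,20],"roll":0,"gripper":5},{"translation":[151,-101.5,20],"roll":0,"gripper":5},{"translation":[151,-101.5,20],"roll":0,"gripper":5}]'>/dev/null
python3 -m creep '[{"translation":[0,0,0],"roll":0,"gripper":5},{"translation":[0,0,0],"roll":0,"gripper":5},{"translation":[0,0,10],"roll":0,"gripper":5},{"translation":[0,0,25],"roll":0,"gripper":5},{"translation":[0,0,40],"roll":0,"gripper":5}]'>/dev/null
python3 -m creep '[{"translation":[0,0,0],"roll":0,"gripper":5},{"translation":[0,0,0],"roll":0,"gripper":5},{"translation":[0,0,0],"roll":0,"gripper":5},{"translation":[0,0,0],"roll":0,"gripper":5}]'
python3 - <<'E'
from h import *
go(fx(-.092,YD+.054,.096),81.7)
C=cam("wrist");cv2.imwrite("pics/w8.png",viewer.camera("wrist"))
for x in (-.119,.119):
  for y in (.015,.075): print(proj(C,fx(x,YD+y,.1)).round())
E
```

```text
time: 24.33
position: [0.4556, 0.1373, 0.1404]
tool_rot: [0.757, 0.654, 0.001, 0.001]
ft_force: [-0.2, 0.4, -2.0]
grip_width: 0.0194
grip_force: 40.0
t 24.3 pos [0.4556 0.1373 0.1404] yaw 81.63 shift [0.1, -1.0, 44.4] roll -0.1 w 0.0194 F [-0.2  0.4 -2. ]
[229. 317.]
[225. 216.]
[644. 316.]
[674. 216.]
```

View pics/w8.png

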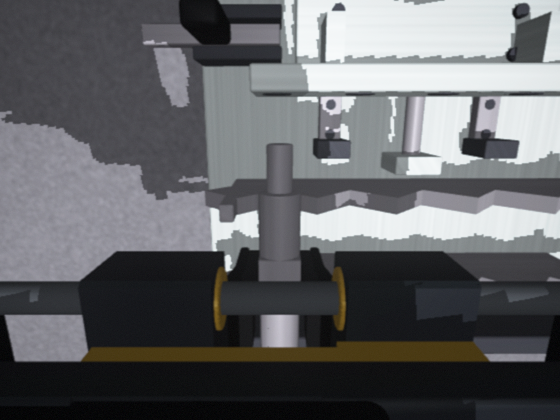

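```bash
python3 -m creep '[{"translation":[1,-1,15],"roll":0,"gripper":5},{"translation":[1,-1,28],"roll":0,"gripper":5},{"translation":[1,-1,38],"roll":0,"gripper":5},{"translation":[1,-1,42],"roll":0,"gripper":5},{"translation":[1,-1,45],"roll":0,"gripper":5}]'
python3 -m creep '[{"translation":[0,0,0],"roll":0,"gripper":5},{"translation":[0,0,0],"roll":0,"gripper":5},{"translation":[0,0,0],"roll":0,"gripper":5},{"translation":[0,0,0],"roll":0,"gripper":5}]'
python3 -c "
from h import *
go(fx(-.092,YD+.054,.095),81.7)"
```

```text
time: 24.8
position: [0.4544, 0.1388, 0.0949]
tool_rot: [0.756, 0.654, 0.001, 0.001]
ft_force: [1.5, -1.1, 4.8]
grip_width: 0.0194
grip_force: 40.0
time: 25.13
position: [0.4543, 0.1389, 0.0951]
tool_rot: [0.756, 0.654, 0.001, 0.001]
ft_force: [0.6, -0.2, -0.8]
grip_width: 0.0196
grip_force: 40.0
t 25.1 pos [0.4543 0.1389 0.0951] yaw 81.7 shift [-1.3, 0.6, 0.1] roll -0.0 w 0.0196 F [ 0.6 -0.2 -0.8]
```

```bash
python3 -m creep '[{"translation":[0,0,1],"roll":0,"gripper":5},{"translation":[0,0,1],"roll":0,"gripper":5},{"translation":[0,0,1],"roll":0,"gripper":36},{"translation":[0,0,1],"roll":0,"gripper":36},{"translation":[0,0,1],"roll":0,"gripper":36}]'
python3 -m creep '[{"translation":[0,0,0],"roll":0,"gripper":36},{"translation":[0,0,-20],"roll":0,"gripper":36},{"translation":[0,0,-60],"roll":0,"gripper":36},{"translation":[0,0,-100],"roll":0,"gripper":36},{"translation":[0,0,-130],"roll":0,"gripper":36}]'>/dev/null
python3 -m creep '[{"translation":[0,0,0],"roll":0,"gripper":50},{"translation":[0,0,0],"roll":0,"gripper":50},{"translation":[0,0,0],"roll":0,"gripper":50}]'
python3 - <<'E'
from h import *
C=cam("wrist"); img=viewer.camera("wrist"); cv2.imwrite("pics/w9.png",img)
print([(np.round(d["bbox"]).tolist(),round(d["p"],2)) for d in viewer.recognise("wrist","shaft1")])
o=fx(-.092,YD+.05,.075)
for dy in(-.042,0,.064): print(proj(C,fx(-.092,YD+.048+dy,.075)).round())
go([.587,-.3265,.2],190)
viewer.camera("top"); print([(np.round(d["bbox"]).tolist(),round(d["p"],2)) for d in viewer.recognise("top","shaft1")])
E
```

```text
time: 25.55
position: [0.4533, 0.1389, 0.0937]
tool_rot: [0.756, 0.654, -0.0, -0.0]
ft_force: [0.4, -0.0, 0.2]
grip_width: 0.0312
grip_force: 0.0
time: 26.22
position: [0.4527, 0.1389, 0.223]
tool_rot: [0.756, 0.654, -0.001, -0.0]
ft_force: [-1.1, 0.5, -0.8]
grip_width: 0.0469
grip_force: 0.0
[([271.0, 132.0, 26.0, 130.0], 0.74)]
[281. 261.]
[281. 215.]
[281. 137.]
t 26.3 pos [0.4522 0.1388 0.222 ] yaw 81.69 shift [-440.9, 200.7, 21.6] roll -108.3 w 0.0485 F [ 0.2 -0.8  0.3]
[([297.0, 260.0, 40.0, 12.0], 0.9), ([335.0, 297.0, 18.0, 43.0], 0.85), ([369.0, 245.0, 9.0, 42.0], 0.84), ([385.0, 304.0, 43.0, 35.0], 0.82), ([374.0, 200.0, 12.0, 38.0], 0.72), ([172.0, 262.0, 34.0, 13.0], 0.63), ([418.0, 172.0, 34.0, 30.0], 0.55)]
```

```bash
python3 -m creep '[{"translation":[-180,80,-40],"roll":0,"gripper":50},{"translation":[-180,80,-40],"roll":0,"gripper":50},{"translation":[-180,80,-40],"roll":0,"gripper":50},{"translation":[-180,80,-40],"roll":0,"gripper":50},{"translation":[-180,80,-40],"roll":0,"gripper":50}]'>/dev/null
python3 -m creep '[{"translation":[-180,60,-20],"roll":-35,"gripper":50},{"translation":[-180,60,-20],"roll":-35,"gripper":50},{"translation":[-180,60,-20],"roll":-35,"gripper":50},{"translation":[-180,60,-20],"roll":-35,"gripper":50},{"translation":[-180,60,-20],"roll":-35,"gripper":50}]'>/dev/null
python3 -m creep '[{"translation":[0,0,0],"roll":-35,"gripper":50},{"translation":[0,0,0],"roll":-35,"gripper":50},{"translation":[0,0,0],"roll":-35,"gripper":50},{"translation":[0,0,0],"roll":-35,"gripper":50},{"translation":[0,0,0],"roll":-35,"gripper":50}]'>/dev/null
python3 -m creep '[{"translation":[0,0,0],"roll":-35,"gripper":50},{"translation":[0,0,0],"roll":-35,"gripper":50},{"translation":[0,0,0],"roll":-35,"gripper":50},{"translation":[0,0,0],"roll":-35,"gripper":50},{"translation":[0,0,0],"roll":-35,"gripper":50}]'>/dev/null
python3 -m creep '[{"translation":[0,0,0],"roll":0,"gripper":50},{"translation":[0,0,0],"roll":0,"gripper":50},{"translation":[0,0,0],"roll":0,"gripper":50}]'>/dev/null
python3 - <<'E'
from h import *
go([.62,-.32,.28],-170.2); print(np.degrees(telemetry.get_obs()["q"]).round()); shafts("wrist","pics/w10.png"); shafts("top")
E
```

```text
t 28.3 pos [ 0.5399 -0.2374  0.2827] yaw -173.53 shift [-70.3, -91.1, 2.5] roll -3.3 w 0.0502 F [ 0.3 -0.3 -0.6]
[ -35.   25.   84.    0.   71. -131.]
shaft [201, 47, 29, 103] 0.64 orig [ 0.4476 -0.3189] tenon yaw -3.5 len 0.1088 ends w 0.0203 0.0129
shaft [189, 158, 23, 93] 0.6 orig [ 0.5902 -0.3254] tenon yaw -170.4 len 0.109 ends w 0.0129 0.0208
shaft [92, 228, 36, 23] 0.57 orig [ 0.6205 -0.4435] tenon yaw -42.5 len 0.0442 ends w 0.0252 0.0181
shaft [156, 262, 52, 16] 0.95 orig [0.4457 0.1738] tenon yaw -87.8 len 0.1234 ends w 0.0557 0.0555
shaft [388, 308, 37, 30] 0.9 orig [ 0.3181 -0.4031] tenon yaw 103.4 len 0.1249 ends w 0.072 0.0436
shaft [426, 171, 21, 20] 0.61 orig [ 0.6865 -0.4682] tenon yaw -136.5 len 0.0941 ends w 0.0381 0.038
```

```bash
python3 -m creep '[{"translation":[-40,-85,0],"roll":-3.2,"gripper":50},{"translation":[-40,-85,0],"roll":-3.2,"gripper":50},{"translation":[-40,-85,0],"roll":-3.2,"gripper":50},{"translation":[-40,-85,0],"roll":-3.2,"gripper":50},{"translation":[-40,-85,0],"roll":-3.2,"gripper":50}]'>/dev/null
python3 -m creep '[{"translation":[0,0,40],"roll":0,"gripper":50},{"translation":[0,0,80],"roll":0,"gripper":50},{"translation":[0,0,120],"roll":0,"gripper":50},{"translation":[0,0,160],"roll":0,"gripper":50},{"translation":[0,0,180],"roll":0,"gripper":50}]'>/dev/null
python3 -m creep '[{"translation":[0,0,0],"roll":0,"gripper":50},{"translation":[0,0,0],"roll":0,"gripper":50},{"translation":[0,0,0],"roll":0,"gripper":50},{"translation":[0,0,0],"roll":0,"gripper":50}]'>/dev/null
python3 - <<'E'
from h import *
go([.589,-.326,.022],-170.4); C=cam("wrist"); shafts("wrist","pics/w11.png")
for x in (.042,.064):
  u=np.radians(-170.4); print(proj(C,[.589+x*np.cos(u),-.326+x*np.sin(u),.01]).round())
E
```

```text
t 29.7 pos [ 0.5911 -0.3181  0.1065] yaw -170.17 shift [3.7, -7.1, 84.5] roll 0.2 w 0.0501 F [-0.5 -0.8  1.1]
shaft [253, 120, 33, 163] 0.93 orig [ 0.5902 -0.325 ] tenon yaw -169.9 len 0.1089 ends w 0.0119 0.0192
shaft [98, 236, 41, 17] 0.79 orig [ 0.6154 -0.4353] tenon yaw -23.1 len 0.0186 ends w 0.0127 0.0127
shaft [286, 0, 50, 108] 0.55 orig [ 0.4697 -0.3197] tenon yaw -5.1 len 0.063 ends w 0.0214 0.0125
[268. 156.]
[268. 122.]
```

```bash
python3 -m creep '[{"translation":[2.7,-6.5,35],"roll":0.2,"gripper":50},{"translation":[2.7,-6.5,65],"roll":0.2,"gripper":50},{"translation":[2.7,-6.5,84],"roll":0.2,"gripper":50},{"translation":[2.7,-6.5,84],"roll":0.2,"gripper":50},{"translation":[2.7,-6.5,84],"roll":0.2,"gripper":50}]'>/dev/null
python3 -m creep '[{"translation":[0,0,0],"roll":0,"gripper":50},{"translation":[0,0,0],"roll":0,"gripper":5},{"translation":[0,0,0],"roll":0,"gripper":5},{"translation":[0,0,0],"roll":0,"gripper":5},{"translation":[0,0,0],"roll":0,"gripper":5}]' 40 
python3 -m creep '[{"translation":[0,0,0],"roll":0,"gripper":5},{"translation":[0,0,0],"roll":0,"gripper":5},{"translation":[0,0,0],"roll":0,"gripper":5},{"translation":[0,0,0],"roll":0,"gripper":5},{"translation":[0,0,0],"roll":0,"gripper":5}]' 40
python3 -m creep '[{"translation":[0,0,-30],"roll":0,"gripper":5},{"translation":[0,0,-70],"roll":0,"gripper":5},{"translation":[0,0,-110],"roll":0,"gripper":5},{"translation":[0,0,-150],"roll":0,"gripper":5},{"translation":[0,0,-190],"roll":0,"gripper":5}]'
python3 -m creep '[{"translation":[0,0,0],"roll":0,"gripper":5},{"translation":[0,0,0],"roll":0,"gripper":5},{"translation":[0,0,0],"roll":0,"gripper":5},{"translation":[0,0,0],"roll":0,"gripper":5}]' |grep ft_
python3 - <<'E'
from h import *
go(fx(0,YD+.051,.18),81.7)
E
```

```text
time: 30.63
position: [0.5881, -0.3243, 0.0197]
tool_rot: [-0.084, 0.996, -0.0, 0.0]
ft_force: [-0.1, 0.3, -0.1]
grip_width: 0.0311
grip_force: 0.0
time: 31.05
position: [0.5881, -0.3244, 0.0196]
tool_rot: [-0.084, 0.996, -0.0, 0.0]
ft_force: [-0.2, -0.3, 0.5]
grip_width: 0.0196
grip_force: 40.0
time: 31.47
position: [0.5873, -0.3235, 0.2104]
tool_rot: [-0.084, 0.996, 0.001, -0.001]
ft_force: [-0.3, -0.3, -2.5]
grip_width: 0.0197
grip_force: 40.0
ft_force: [-0.6, -1.0, -2.8]
t 31.8 pos [ 0.5865 -0.323   0.2068] yaw -170.39 shift [-33.7, 444.8, 28.6] roll 107.9 w 0.0199 F [-0.6 -1.  -2.8]
```

```bash
python3 -m creep '[{"translation":[-10,150,0],"roll":35,"gripper":5},{"translation":[-10,150,0],"roll":35,"gripper":5},{"translation":[-10,150,0],"roll":35,"gripper":5},{"translation":[-10,150,0],"roll":35,"gripper":5},{"translation":[-10,150,0],"roll":35,"gripper":5}]'>/dev/null
python3 -m creep '[{"translation":[0,0,0],"roll":35,"gripper":5},{"translation":[0,0,0],"roll":35,"gripper":5},{"translation":[0,0,0],"roll":35,"gripper":5},{"translation":[0,0,0],"roll":35,"gripper":5},{"translation":[0,0,0],"roll":35,"gripper":5}]'>/dev/null
python3 -m creep '[{"translation":[0,0,0],"roll":35,"gripper":5},{"translation":[0,0,0],"roll":35,"gripper":5},{"translation":[0,0,0],"roll":35,"gripper":5},{"translation":[0,0,0],"roll":35,"gripper":5},{"translation":[0,0,0],"roll":35,"gripper":5}]'>/dev/null
python3 -m creep '[{"translation":[0,0,0],"roll":2.9,"gripper":5},{"translation":[0,0,0],"roll":2.9,"gripper":5},{"translation":[0,0,0],"roll":2.9,"gripper":5},{"translation":[0,0,0],"roll":2.9,"gripper":5}]'
python3 - <<'E'
from h import *
go(fx(0,YD+.051,.18),81.7)
cv2.imwrite("pics/w12.png",viewer.camera("wrist")); print([(np.round(d["bbox"]).tolist(),round(d["p"],2)) for d in viewer.recognise("wrist","shaft1")])
i=viewer.camera_info("wrist"); M=np.linalg.inv(np.array(i["hand_eye"])); C=(i["intrinsics"],M[:3,:3],M[:3,3])
print([proj(C,[x,s*.006,.01]).round(1).tolist() for x in(.062,) for s in(-1,1)])
E
```

```text
time: 33.38
position: [0.5722, -0.1744, 0.2082]
tool_rot: [0.756, 0.655, -0.001, -0.001]
ft_force: [0.1, 0.7, -2.3]
grip_width: 0.0196
grip_force: 40.0
t 33.4 pos [ 0.5722 -0.1744  0.2082] yaw 81.78 shift [288.8, -68.8, 28.6] roll 0.1 w 0.0196 F [ 0.1  0.7 -2.3]
[([11.0, 273.0, 74.0, 9.0], 0.81), ([132.0, 158.0, 64.0, 94.0], 0.65), ([256.0, 133.0, 47.0, 218.0], 0.6)]
[[263.4, 141.2], [292.2, 141.2]]
```

```bash
python3 -m creep '[{"translation":[144,-34.4,0],"roll":0,"gripper":5},{"translation":[144,-34.4,0],"roll":0,"gripper":5},{"translation":[144,-34.4,0],"roll":0,"gripper":5},{"translation":[144,-34.4,0],"roll":0,"gripper":5},{"translation":[144,-34.4,0],"roll":0,"gripper":5}]'>/dev/null
python3 -m creep '[{"translation":[144,-34.4,28],"roll":0,"gripper":5},{"translation":[144,-34.4,28],"roll":0,"gripper":5},{"translation":[144,-34.4,28],"roll":0,"gripper":5},{"translation":[144,-34.4,28],"roll":0,"gripper":5},{"translation":[144,-34.4,28],"roll":0,"gripper":5}]'>/dev/null
python3 -m creep '[{"translation":[0,0,0],"roll":0,"gripper":5},{"translation":[0,0,0],"roll":0,"gripper":5},{"translation":[0,0,20],"roll":0,"gripper":5},{"translation":[0,0,40],"roll":0,"gripper":5},{"translation":[0,0,50],"roll":0,"gripper":5}]'>/dev/null
python3 -m creep '[{"translation":[0,0,0],"roll":0,"gripper":5},{"translation":[0,0,0],"roll":0,"gripper":5},{"translation":[0,0,0],"roll":0,"gripper":5},{"translation":[0,0,0],"roll":0,"gripper":5}]'
python3 - <<'E'
from h import *
go(fx(0,YD+.050,.086),81.7)
E
```

```text
time: 35.07
position: [0.5474, 0.1198, 0.1327]
tool_rot: [0.757, 0.654, 0.001, 0.001]
ft_force: [-0.3, 0.4, -2.6]
grip_width: 0.0198
grip_force: 40.0
t 35.1 pos [0.5474 0.1198 0.1327] yaw 81.68 shift [0.2, -2.3, 46.7] roll -0.0 w 0.0198 F [-0.3  0.4 -2.6]
```

```bash
python3 -m creep '[{"translation":[0,-1.5,15],"roll":0,"gripper":5},{"translation":[0,-1.5,28],"roll":0,"gripper":5},{"translation":[0,-1.5,38],"roll":0,"gripper":5},{"translation":[0,-1.5,44],"roll":0,"gripper":5},{"translation":[0,-1.5,47],"roll":0,"gripper":5}]'
python3 -m creep '[{"translation":[0,0,0],"roll":0,"gripper":5},{"translation":[0,0,0],"roll":0,"gripper":5},{"translation":[0,0,0],"roll":0,"gripper":5},{"translation":[0,0,0],"roll":0,"gripper":5}]'
python3 -c "
from h import *
go(fx(0,YD+.050,.085),81.7)"
```

```text
time: 35.48
position: [0.5449, 0.1204, 0.0843]
tool_rot: [0.756, 0.654, -0.0, -0.0]
ft_force: [-3.8, -0.2, 18.4]
grip_width: 0.02
grip_force: 40.0
time: 35.82
position: [0.5452, 0.1205, 0.0849]
tool_rot: [0.756, 0.654, 0.0, 0.0]
ft_force: [0.7, 0.5, -1.9]
grip_width: 0.0198
grip_force: 40.0
t 35.8 pos [0.5452 0.1205 0.0849] yaw 81.71 shift [-0.1, 0.0, -0.1] roll 0.0 w 0.0198 F [ 0.7  0.5 -1.9]
```

```bash
python3 -m creep '[{"translation":[0,0,0.5],"roll":0,"gripper":5},{"translation":[0,0,0.5],"roll":0,"gripper":36},{"translation":[0,0,0.5],"roll":0,"gripper":36},{"translation":[0,0,0.5],"roll":0,"gripper":36},{"translation":[0,0,0.5],"roll":0,"gripper":36}]'
python3 -m creep '[{"translation":[0,0,0],"roll":0,"gripper":36},{"translation":[0,0,-20],"roll":0,"gripper":36},{"translation":[0,0,-60],"roll":0,"gripper":36},{"translation":[0,0,-100],"roll":0,"gripper":36},{"translation":[0,0,-140],"roll":0,"gripper":36}]'>/dev/null
python3 -m creep '[{"translation":[0,0,0],"roll":0,"gripper":50},{"translation":[0,0,0],"roll":0,"gripper":50},{"translation":[0,0,0],"roll":0,"gripper":50}]'
python3 - <<'E'
from h import *
C=cam("wrist"); img=viewer.camera("wrist"); cv2.imwrite("pics/w13.png",img)
print([(np.round(d["bbox"]).tolist(),round(d["p"],2)) for d in viewer.recognise("wrist","shaft1")])
for x in (-.092,0): print([proj(C,fx(x,YD+.049+dy,.075)).round().tolist() for dy in(-.042,0,.064)])
go([.5,-.25,.34],-3.4)
E
```

```text
time: 36.23
position: [0.5451, 0.1204, 0.0842]
tool_rot: [0.756, 0.654, 0.0, 0.0]
ft_force: [-0.4, -0.4, -0.9]
grip_width: 0.0341
grip_force: 0.0
time: 36.9
position: [0.5443, 0.1204, 0.2239]
tool_rot: [0.756, 0.654, -0.0, -0.0]
ft_force: [-0.9, 0.1, 0.0]
grip_width: 0.0464
grip_force: 0.0
[([267.0, 125.0, 30.0, 136.0], 0.89), ([154.0, 127.0, 33.0, 128.0], 0.65)]
[[174.0, 254.0], [170.0, 207.0], [163.0, 129.0]]
[[280.0, 254.0], [280.0, 207.0], [280.0, 129.0]]
t 37.0 pos [0.5435 0.1204 0.2224] yaw 81.71 shift [-372.9, 9.9, -117.4] roll 85.1 w 0.0489 F [-0.5  0.3  0.6]
```

Both shafts lie in their grooves as predicted. Next is shaft C, with tenon yaw −3.4°.

```bash
python3 -m creep '[{"translation":[-190,5,-60],"roll":0,"gripper":50},{"translation":[-190,5,-60],"roll":0,"gripper":50},{"translation":[-190,5,-60],"roll":0,"gripper":50},{"translation":[-190,5,-60],"roll":0,"gripper":50},{"translation":[-190,5,-60],"roll":0,"gripper":50}]'>/dev/null
python3 -m creep '[{"translation":[-190,-45,0],"roll":35,"gripper":50},{"translation":[-190,-45,0],"roll":35,"gripper":50},{"translation":[-190,-45,0],"roll":35,"gripper":50},{"translation":[-190,-45,0],"roll":35,"gripper":50},{"translation":[-190,-45,0],"roll":35,"gripper":50}]'>/dev/null
python3 -m creep '[{"translation":[0,0,0],"roll":35,"gripper":50},{"translation":[0,0,0],"roll":35,"gripper":50},{"translation":[0,0,0],"roll":35,"gripper":50},{"translation":[0,0,0],"roll":35,"gripper":50},{"translation":[0,0,0],"roll":35,"gripper":50}]'>/dev/null
python3 -m creep '[{"translation":[0,0,0],"roll":15,"gripper":50},{"translation":[0,0,0],"roll":15,"gripper":50},{"translation":[0,0,0],"roll":15,"gripper":50},{"translation":[0,0,0],"roll":15,"gripper":50},{"translation":[0,0,0],"roll":15,"gripper":50}]'>/dev/null
python3 -m creep '[{"translation":[0,0,0],"roll":0,"gripper":50},{"translation":[0,0,0],"roll":0,"gripper":50}]'>/dev/null
python3 - <<'E'
from h import *
go([.447,-.319,.12],-3.4); shafts("wrist","pics/w14.png")
E
```

```text
t 38.8 pos [ 0.4504 -0.2497  0.2838] yaw -3.22 shift [0.6, 69.4, 163.7] roll 0.2 w 0.0499 F [-0.9  0.2  0.1]
shaft [360, 244, 30, 30] 0.95 orig [ 0.3491 -0.3673] tenon yaw -144.0 len 0.0261 ends w 0.0167 0.0156
shaft [329, 122, 19, 97] 0.71 orig [ 0.4467 -0.3188] tenon yaw -3.5 len 0.1083 ends w 0.0129 0.0207
shaft [0, 0, 30, 245] 0.67 orig [0.5094 0.0477] tenon yaw -13.8 len 0.2838 ends w 0.0339 0.0399
shaft [269, 228, 27, 56] 0.57 orig [ 0.3278 -0.2675] tenon yaw 92.0 len 0.0221 ends w 0.0102 0.0102
```

```bash
python3 -m creep '[{"translation":[0,69.5,40],"roll":0.2,"gripper":50},{"translation":[0,69.5,80],"roll":0.2,"gripper":50},{"translation":[0,69.5,120],"roll":0.2,"gripper":50},{"translation":[0,69.5,160],"roll":0.2,"gripper":50},{"translation":[0,69.5,180],"roll":0.2,"gripper":50}]'>/dev/null
python3 -m creep '[{"translation":[0,0,0],"roll":0,"gripper":50},{"translation":[0,0,0],"roll":0,"gripper":50},{"translation":[0,0,0],"roll":0,"gripper":50},{"translation":[0,0,0],"roll":0,"gripper":50}]'>/dev/null
python3 - <<'E'
from h import *
go([.4467,-.3188,.021],-3.5); shafts("wrist","pics/w15.png")
E
```

```text
t 39.7 pos [ 0.4482 -0.3206  0.1074] yaw -3.46 shift [-2.0, -2.1, 86.3] roll 0.0 w 0.0499 F [ 0.1 -0.8  0.6]
shaft [315, 322, 31, 23] 0.65 orig [ 0.3624 -0.3455] tenon yaw -125.3 len 0.0206 ends w 0.0099 0.0099
shaft [261, 133, 28, 149] 0.57 orig [ 0.4483 -0.3179] tenon yaw -3.9 len 0.1051 ends w 0.0119 0.0195
```

```bash
python3 -m creep '[{"translation":[-1,-2,35],"roll":0,"gripper":50},{"translation":[-1,-2,65],"roll":0,"gripper":50},{"translation":[-1,-2,86],"roll":0,"gripper":50},{"translation":[-1,-2,86],"roll":0,"gripper":50},{"translation":[-1,-2,86],"roll":0,"gripper":50}]'>/dev/null
python3 -m creep '[{"translation":[0,0,0],"roll":0,"gripper":50},{"translation":[0,0,0],"roll":0,"gripper":5},{"translation":[0,0,0],"roll":0,"gripper":5},{"translation":[0,0,0],"roll":0,"gripper":5},{"translation":[0,0,0],"roll":0,"gripper":5}]' 40 >/dev/null
python3 -m creep '[{"translation":[0,0,0],"roll":0,"gripper":5},{"translation":[0,0,0],"roll":0,"gripper":5},{"translation":[0,0,0],"roll":0,"gripper":5},{"translation":[0,0,0],"roll":0,"gripper":5},{"translation":[0,0,0],"roll":0,"gripper":5}]' 40
python3 -m creep '[{"translation":[0,0,-30],"roll":0,"gripper":5},{"translation":[0,0,-70],"roll":0,"gripper":5},{"translation":[0,0,-110],"roll":0,"gripper":5},{"translation":[0,0,-150],"roll":0,"gripper":5},{"translation":[0,0,-190],"roll":0,"gripper":5}]'>/dev/null
python3 -m creep '[{"translation":[0,-120,0],"roll":-35,"gripper":5},{"translation":[0,-120,0],"roll":-35,"gripper":5},{"translation":[0,-120,0],"roll":-35,"gripper":5},{"translation":[0,-120,0],"roll":-35,"gripper":5},{"translation":[0,-120,0],"roll":-35,"gripper":5}]'>/dev/null
python3 -m creep '[{"translation":[0,0,0],"roll":-35,"gripper":5},{"translation":[0,0,0],"roll":-35,"gripper":5},{"translation":[0,0,0],"roll":-35,"gripper":5},{"translation":[0,0,0],"roll":-35,"gripper":5},{"translation":[0,0,0],"roll":-35,"gripper":5}]'>/dev/null
python3 -m creep '[{"translation":[0,0,0],"roll":-15.2,"gripper":5},{"translation":[0,0,0],"roll":-15.2,"gripper":5},{"translation":[0,0,0],"roll":-15.2,"gripper":5},{"translation":[0,0,0],"roll":-15.2,"gripper":5},{"translation":[0,0,0],"roll":-15.2,"gripper":5}]'>/dev/null
python3 -m creep '[{"translation":[0,0,0],"roll":0,"gripper":5},{"translation":[0,0,0],"roll":0,"gripper":5}]'
python3 - <<'E'
from h import *
go(fx(.092,YD+.050,.18),81.7)
cv2.imwrite("pics/w16.png",viewer.camera("wrist")); print([(np.round(d["bbox"]).tolist(),round(d["p"],2)) for d in viewer.recognise("wrist","shaft1")])
E
```

```text
time: 41.03
position: [0.4462, -0.3174, 0.0194]
tool_rot: [1.0, -0.03, 0.001, 0.001]
ft_force: [0.8, 1.5, 7.0]
grip_width: 0.0198
grip_force: 40.6
time: 42.87
position: [0.4528, -0.1973, 0.208]
tool_rot: [0.757, 0.654, -0.0, -0.0]
ft_force: [-0.5, 1.0, -2.0]
grip_width: 0.0193
grip_force: 40.0
t 42.9 pos [ 0.4528 -0.1973  0.208 ] yaw 81.64 shift [327.9, 137.2, 28.0] roll -0.1 w 0.0193 F [-0.5  1.  -2. ]
[([257.0, 132.0, 44.0, 216.0], 0.83), ([253.0, 116.0, 58.0, 106.0], 0.82), ([122.0, 241.0, 109.0, 14.0], 0.59)]
```

```bash
python3 -m creep '[{"translation":[164,68.6,0],"roll":0,"gripper":5},{"translation":[164,68.6,0],"roll":0,"gripper":5},{"translation":[164,68.6,0],"roll":0,"gripper":5},{"translation":[164,68.6,0],"roll":0,"gripper":5},{"translation":[164,68.6,0],"roll":0,"gripper":5}]'>/dev/null
python3 -m creep '[{"translation":[164,68.6,28],"roll":0,"gripper":5},{"translation":[164,68.6,28],"roll":0,"gripper":5},{"translation":[164,68.6,28],"roll":0,"gripper":5},{"translation":[164,68.6,28],"roll":0,"gripper":5},{"translation":[164,68.6,28],"roll":0,"gripper":5}]'>/dev/null
python3 -m creep '[{"translation":[0,0,0],"roll":0,"gripper":5},{"translation":[0,0,0],"roll":0,"gripper":5},{"translation":[0,0,20],"roll":0,"gripper":5},{"translation":[0,0,40],"roll":0,"gripper":5},{"translation":[0,0,50],"roll":0,"gripper":5}]'>/dev/null
python3 -m creep '[{"translation":[0,0,0],"roll":0,"gripper":5},{"translation":[0,0,0],"roll":0,"gripper":5},{"translation":[0,0,0],"roll":0,"gripper":5},{"translation":[0,0,0],"roll":0,"gripper":5}]'
python3 - <<'E'
from h import *
go(fx(.092,YD+.050,.086),81.7)
E
```

```text
time: 44.55
position: [0.6369, 0.1069, 0.1315]
tool_rot: [0.757, 0.654, 0.001, 0.001]
ft_force: [-0.0, 0.2, -1.2]
grip_width: 0.0197
grip_force: 40.0
t 44.5 pos [0.6369 0.1069 0.1315] yaw 81.67 shift [0.1, -0.8, 45.5] roll -0.0 w 0.0197 F [-0.   0.2 -1.2]
```

```bash
python3 -m creep '[{"translation":[0,-1,15],"roll":0,"gripper":5},{"translation":[0,-1,28],"roll":0,"gripper":5},{"translation":[0,-1,38],"roll":0,"gripper":5},{"translation":[0,-1,43],"roll":0,"gripper":5},{"translation":[0,-1,46.5],"roll":0,"gripper":5}]'
python3 -m creep '[{"translation":[0,0,0],"roll":0,"gripper":5},{"translation":[0,0,0],"roll":0,"gripper":5},{"translation":[0,0,0],"roll":0,"gripper":5},{"translation":[0,0,0],"roll":0,"gripper":5}]'
python3 -m creep '[{"translation":[0,0,0.5],"roll":0,"gripper":5},{"translation":[0,0,0.5],"roll":0,"gripper":36},{"translation":[0,0,0.5],"roll":0,"gripper":36},{"translation":[0,0,0.5],"roll":0,"gripper":36},{"translation":[0,0,0.5],"roll":0,"gripper":36}]'
python3 -m creep '[{"translation":[0,0,0],"roll":0,"gripper":36},{"translation":[0,0,-20],"roll":0,"gripper":36},{"translation":[0,0,-60],"roll":0,"gripper":36},{"translation":[0,0,-100],"roll":0,"gripper":36},{"translation":[0,0,-140],"roll":0,"gripper":36}]'>/dev/null
python3 -m creep '[{"translation":[0,0,0],"roll":0,"gripper":50},{"translation":[0,0,0],"roll":0,"gripper":50},{"translation":[0,0,0],"roll":0,"gripper":50}]'
python3 - <<'E'
from h import *
C=cam("wrist"); img=viewer.camera("wrist"); cv2.imwrite("pics/w17.png",img)
print([(np.round(d["bbox"]).tolist(),round(d["p"],2)) for d in viewer.recognise("wrist","shaft1")])
for x in (-.092,0,.092): print([proj(C,fx(x,YD+.049+dy,.075)).round().tolist() for dy in(-.042,0,.064)])
viewer.camera("top"); print([(np.round(d["bbox"]).tolist(),round(d["p"],2)) for d in viewer.recognise("top","shaft1")])
E
```

```text
time: 44.97
position: [0.636, 0.1074, 0.0841]
tool_rot: [0.756, 0.654, 0.001, 0.001]
ft_force: [-5.8, -0.7, 24.7]
grip_width: 0.0199
grip_force: 40.0
time: 45.3
position: [0.636, 0.1074, 0.0843]
tool_rot: [0.756, 0.654, 0.001, 0.001]
ft_force: [0.6, -0.7, 3.0]
grip_width: 0.0198
grip_force: 40.0
time: 45.72
position: [0.6344, 0.1077, 0.0825]
tool_rot: [0.756, 0.654, -0.0, -0.001]
ft_force: [0.7, 0.2, -0.5]
grip_width: 0.0342
grip_force: 0.0
time: 46.38
position: [0.6343, 0.1076, 0.2226]
tool_rot: [0.756, 0.654, -0.0, -0.0]
ft_force: [-0.2, 0.5, -1.0]
grip_width: 0.0469
grip_force: 0.0
[([156.0, 127.0, 34.0, 134.0], 0.72), ([269.0, 127.0, 23.0, 129.0], 0.63), ([39.0, 125.0, 45.0, 132.0], 0.58)]
[[68.0, 255.0], [61.0, 208.0], [48.0, 129.0]]
[[175.0, 255.0], [171.0, 208.0], [165.0, 129.0]]
[[281.0, 255.0], [281.0, 208.0], [281.0, 129.0]]
[([413.0, 173.0, 36.0, 30.0], 0.8), ([197.0, 184.0, 20.0, 9.0], 0.68), ([86.0, 166.0, 153.0, 128.0], 0.67), ([189.0, 222.0, 22.0, 8.0], 0.65), ([300.0, 262.0, 38.0, 10.0], 0.62), ([164.0, 259.0, 42.0, 16.0], 0.54), ([335.0, 297.0, 23.0, 39.0], 0.54), ([385.0, 307.0, 40.0, 34.0], 0.53), ([88.0, 192.0, 8.0, 38.0], 0.32)]
```

```bash
python3 -m creep '[{"translation":[30,-20,-10],"roll":0,"gripper":50},{"translation":[60,-40,-10],"roll":0,"gripper":50},{"translation":[95,-60,-10],"roll":0,"gripper":50},{"translation":[110,-65,-10],"roll":0,"gripper":50},{"translation":[110,-65,-10],"roll":0,"gripper":50}]'>/dev/null
python3 -m creep '[{"translation":[0,0,0],"roll":0,"gripper":50},{"translation":[0,0,0],"roll":0,"gripper":50},{"translation":[0,0,0],"roll":0,"gripper":50}]'>/dev/null
python3 - <<'E'
from h import *
C=cam("wrist"); img=viewer.camera("wrist"); cv2.imwrite("pics/w18.png",img); np.savez("w18.npz",K=C[0],R=C[1],t=C[2])
print([(np.round(d["bbox"]).tolist(),round(d["p"],2)) for d in viewer.recognise("wrist","wheel_grip")])
for a in (-20,0,15,25,35,45): t=np.radians(a); print(a,[proj(C,fx(.001+.042*np.cos(t),.1085+.042*np.sin(t),z)).round().tolist() for z in(.122,.17)])
print(proj(C,fx(.001,.1085,.12))); t=np.radians(30); go(fx(.001+.042*np.cos(t),.1085+.042*np.sin(t),.151),81.7)
E
```

```text
[([288.0, 92.0, 36.0, 38.0], 0.65)]
-20 [[299.0, 137.0], [303.0, 142.0]]
0 [[303.0, 116.0], [308.0, 115.0]]
15 [[301.0, 99.0], [306.0, 94.0]]
25 [[297.0, 88.0], [302.0, 81.0]]
35 [[292.0, 78.0], [295.0, 68.0]]
45 [[285.0, 69.0], [286.0, 57.0]]
[241.33615069 115.72922482]
t 47.4 pos [0.587  0.2244 0.2327] yaw 81.6 shift [94.0, 10.8, 81.7] roll -0.1 w 0.05 F [ 0.4 -1.1  1.1]
```

```bash
python3 - <<'E'
from h import *
t=np.radians(3); go(fx(.042*np.cos(t),.108+.042*np.sin(t),.151),81.7)
for k in range(3):
    a=t-np.radians(120*k+24*np.arange(6)); q=42*np.c_[np.sin(a),np.cos(a)]; print((q[1:]-q[0]).round(1).tolist())
E
```

```text
t 47.4 pos [0.587  0.2244 0.2327] yaw 81.6 shift [74.7, 15.4, 81.7] roll -0.1 w 0.05 F [ 0.4 -1.1  1.1]
[[-17.2, -2.7], [-31.9, -12.2], [-41.4, -26.9], [-44.1, -44.1], [-39.6, -61.0]]
[[11.0, -13.6], [26.6, -21.5], [44.0, -22.4], [60.3, -16.2], [72.6, -3.8]]
[[6.3, 16.3], [5.3, 33.7], [-2.6, 49.3], [-16.2, 60.3], [-33.0, 64.8]]
```

```bash
python3 -m creep '[{"translation":[40,10,0],"roll":0,"gripper":50},{"translation":[74.5,15.5,0],"roll":0,"gripper":50},{"translation":[74.5,15.5,0],"roll":0,"gripper":50},{"translation":[74.5,15.5,0],"roll":0,"gripper":50},{"translation":[74.5,15.5,20],"roll":0,"gripper":50}]'>/dev/null
python3 -m creep '[{"translation":[0,0,30],"roll":0,"gripper":50},{"translation":[0,0,50],"roll":0,"gripper":50},{"translation":[0,0,61],"roll":0,"gripper":50},{"translation":[0,0,61],"roll":0,"gripper":50},{"translation":[0,0,61],"roll":0,"gripper":50}]'|grep -E "pos|ft_"
python3 -m creep '[{"translation":[0,0,0],"roll":0,"gripper":5},{"translation":[0,0,0],"roll":0,"gripper":5},{"translation":[0,0,0],"roll":0,"gripper":5},{"translation":[0,0,0],"roll":0,"gripper":5},{"translation":[0,0,0],"roll":0,"gripper":5}]' 40 >/dev/null
python3 -m creep '[{"translation":[0,0,0],"roll":0,"gripper":5},{"translation":[0,0,0],"roll":0,"gripper":5},{"translation":[0,0,0],"roll":0,"gripper":5},{"translation":[0,0,0],"roll":0,"gripper":5}]' 40
python3 -m creep '[{"translation":[-17.2,-2.7,0],"roll":0,"gripper":5},{"translation":[-32,-12.2,0],"roll":0,"gripper":5},{"translation":[-41.4,-27,0],"roll":0,"gripper":5},{"translation":[-44.1,-44.1,0],"roll":0,"gripper":5},{"translation":[-39.6,-61,0],"roll":0,"gripper":5}]'
python3 -c "
from h import *
o=telemetry.get_obs()
p=Rf().T@(o['position'][:2]-F0)-[.00,.108]; print(p,np.degrees(np.arctan2(p[1],p[0])))"
```

```text
position: [0.6128, 0.2963, 0.152]
ft_force: [-0.3, 0.9, 0.4]
time: 48.93
position: [0.613, 0.2974, 0.1526]
tool_rot: [0.756, 0.654, 0.0, 0.0]
ft_force: [0.1, 0.6, 3.6]
grip_width: 0.0187
grip_force: 40.0
time: 49.35
position: [0.5493, 0.2648, 0.1526]
tool_rot: [0.757, 0.654, 0.002, 0.003]
ft_force: [7.2, -1.1, -2.5]
grip_width: 0.019
grip_force: 40.0
[-0.01672167 -0.03796337] -113.77198560717889
```

```bash
python3 -m creep '[{"translation":[11,-13.6,0],"roll":0,"gripper":5},{"translation":[26.6,-21.5,0],"roll":0,"gripper":5},{"translation":[44,-22.4,0],"roll":0,"gripper":5},{"translation":[60.3,-16.2,0],"roll":0,"gripper":5},{"translation":[72.6,-3.8,0],"roll":0,"gripper":5}]'|grep -E "ft_|width"
python3 -m creep '[{"translation":[6.3,16.3,0],"roll":0,"gripper":5},{"translation":[5.3,33.7,0],"roll":0,"gripper":5},{"translation":[-2.6,49.3,0],"roll":0,"gripper":5},{"translation":[-16.2,60.3,0],"roll":0,"gripper":5},{"translation":[-33,64.8,0],"roll":0,"gripper":5}]'|grep -E "ft_|width"
python3 -m creep '[{"translation":[-17.2,-2.7,0],"roll":0,"gripper":5},{"translation":[-32,-12.2,0],"roll":0,"gripper":5},{"translation":[-41.4,-27,0],"roll":0,"gripper":5},{"translation":[-44.1,-44.1,0],"roll":0,"gripper":5},{"translation":[-39.6,-61,0],"roll":0,"gripper":5}]'|grep -E "ft_|width"
python3 -m creep '[{"translation":[11,-13.6,0],"roll":0,"gripper":5},{"translation":[26.6,-21.5,0],"roll":0,"gripper":5},{"translation":[44,-22.4,0],"roll":0,"gripper":5},{"translation":[60.3,-16.2,0],"roll":0,"gripper":5},{"translation":[72.6,-3.8,0],"roll":0,"gripper":5}]'|grep -E "ft_|width"
python3 -m creep '[{"translation":[6.3,16.3,0],"roll":0,"gripper":5},{"translation":[5.3,33.7,0],"roll":0,"gripper":5},{"translation":[-2.6,49.3,0],"roll":0,"gripper":5},{"translation":[-16.2,60.3,0],"roll":0,"gripper":5},{"translation":[-33,64.8,0],"roll":0,"gripper":5}]'|grep -E "ft_|width"
python3 -c "
from h import *
o=telemetry.get_obs()
p=Rf().T@(o['position'][:2]-F0)-[.00,.108]; print(p,np.degrees(np.arctan2(p[1],p[0])))"
```

```text
ft_force: [-1.8, -8.6, 7.6]
grip_width: 0.0188
ft_force: [-3.3, 6.0, 4.9]
grip_width: 0.0187
ft_force: [6.4, -0.2, -2.2]
grip_width: 0.0188
ft_force: [-1.9, -9.9, 6.1]
grip_width: 0.019
ft_force: [-3.1, 6.7, 4.7]
grip_width: 0.019
[0.04144785 0.00607151] 8.333725655817851
```

Two turns are done with a steady grip. Now the third, then a gentle push against the stop.

```bash
python3 -m creep '[{"translation":[-17.2,-2.7,0],"roll":0,"gripper":5},{"translation":[-32,-12.2,0],"roll":0,"gripper":5},{"translation":[-41.4,-27,0],"roll":0,"gripper":5},{"translation":[-44.1,-44.1,0],"roll":0,"gripper":5},{"translation":[-39.6,-61,0],"roll":0,"gripper":5}]'|grep -E "ft_|width"
python3 -m creep '[{"translation":[11,-13.6,0],"roll":0,"gripper":5},{"translation":[26.6,-21.5,0],"roll":0,"gripper":5},{"translation":[44,-22.4,0],"roll":0,"gripper":5},{"translation":[60.3,-16.2,0],"roll":0,"gripper":5},{"translation":[72.6,-3.8,0],"roll":0,"gripper":5}]'|grep -E "ft_|width"
python3 -m creep '[{"translation":[6.3,16.3,0],"roll":0,"gripper":5},{"translation":[5.3,33.7,0],"roll":0,"gripper":5},{"translation":[-2.6,49.3,0],"roll":0,"gripper":5},{"translation":[-16.2,60.3,0],"roll":0,"gripper":5},{"translation":[-27,63.8,0],"roll":0,"gripper":5}]'|grep -E "ft_|width"
python3 -m creep '[{"translation":[-3,0.5,0],"roll":0,"gripper":5},{"translation":[-6,1,0],"roll":0,"gripper":5},{"translation":[-9,1,0],"roll":0,"gripper":5},{"translation":[-9,1,0],"roll":0,"gripper":5}]'|grep -E "ft_|width"
python3 -c "
from h import *
o=telemetry.get_obs()
p=Rf().T@(o['position'][:2]-F0)-[.00,.108]; print(p,np.degrees(np.arctan2(p[1],p[0])))"
```

```text
ft_force: [6.0, -1.5, -2.0]
grip_width: 0.0188
ft_force: [-2.5, -9.8, 6.2]
grip_width: 0.0192
ft_force: [-2.2, 5.6, 3.7]
grip_width: 0.0191
ft_force: [-0.2, 2.0, 3.2]
grip_width: 0.0188
[0.04164765 0.00036937] 0.50813755115646
```

```bash
python3 -m creep '[{"translation":[-4,0,0],"roll":0,"gripper":5},{"translation":[-8,-0.5,0],"roll":0,"gripper":5},{"translation":[-8,-0.5,0],"roll":0,"gripper":5},{"translation":[-8,-0.5,0],"roll":0,"gripper":5}]'|grep -E "ft_|width"
python3 -c "
from h import *
o=telemetry.get_obs()
p=Rf().T@(o['position'][:2]-F0)-[.00,.108]; print(p,np.degrees(np.arctan2(p[1],p[0])))"
python3 -m creep '[{"translation":[-3,-0.5,0],"roll":0,"gripper":5},{"translation":[-5,-1,0],"roll":0,"gripper":5},{"translation":[-5,-1,0],"roll":0,"gripper":5},{"translation":[-5,-1,0],"roll":0,"gripper":5}]'|grep -E "ft_|width"
python3 -c "
from h import *
o=telemetry.get_obs()
p=Rf().T@(o['position'][:2]-F0)-[.00,.108]; print(p,np.degrees(np.arctan2(p[1],p[0])))"
```

```text
ft_force: [1.8, 6.4, 4.2]
grip_width: 0.0191
[ 0.0410443  -0.00657323] -9.098631113828342
ft_force: [1.9, 8.4, 1.6]
grip_width: 0.0186
[ 0.04030287 -0.01006722] -14.024872775078515
```

```bash
python3 -m creep '[{"translation":[5,1,0],"roll":0,"gripper":5},{"translation":[6,1,0],"roll":0,"gripper":45},{"translation":[6,1,0],"roll":0,"gripper":45},{"translation":[6,1,0],"roll":0,"gripper":45},{"translation":[6,1,0],"roll":0,"gripper":45}]'|grep -E "ft_|width"
python3 -m creep '[{"translation":[0,0,0],"roll":0,"gripper":45},{"translation":[0,0,-30],"roll":0,"gripper":45},{"translation":[0,0,-60],"roll":0,"gripper":45},{"translation":[0,0,-80],"roll":0,"gripper":45},{"translation":[0,0,-80],"roll":0,"gripper":45}]'|grep -E "ft_|width"
python3 -m creep '[{"translation":[0,0,0],"roll":0,"gripper":45},{"translation":[0,0,0],"roll":0,"gripper":45}]'>/dev/null
python3 - <<'E'
from h import *
C=cam("wrist"); cv2.imwrite("pics/w19.png",viewer.camera("wrist")); print([(np.round(d["bbox"]).tolist(),round(d["p"],2)) for d in viewer.recognise("wrist","bolt_grip")]); print(proj(C,[.4335,.2665,.09]),proj(C,[.4335,.2665,.06]))
go([.4335,.2665,.19],81.7)
E
```

```text
ft_force: [0.6, -0.2, 0.7]
grip_width: 0.0381
ft_force: [-0.0, -0.0, 1.8]
grip_width: 0.0448
[([63.0, 232.0, 93.0, 20.0], 0.69), ([62.0, 134.0, 322.0, 214.0], 0.42)]
[ 76.94536392 260.51142923] [ 94.59478992 248.11167035]
t 54.8 pos [0.6095 0.2869 0.23  ] yaw 81.7 shift [-45.5, -171.0, 40.7] roll -0.0 w 0.0454 F [0.2 0.3 0.5]
```

```bash
python3 -m creep '[{"translation":[-12,-42,0],"roll":0,"gripper":46},{"translation":[-24,-84,0],"roll":0,"gripper":46},{"translation":[-36,-126,0],"roll":0,"gripper":46},{"translation":[-45.5,-171,40],"roll":0,"gripper":46},{"translation":[-45.5,-171,40],"roll":0,"gripper":46}]'>/dev/null
python3 -m creep '[{"translation":[0,0,30],"roll":0,"gripper":46},{"translation":[0,0,30],"roll":0,"gripper":46},{"translation":[0,0,30],"roll":0,"gripper":46},{"translation":[0,0,30],"roll":0,"gripper":46},{"translation":[0,0,30],"roll":0,"gripper":46}]'>/dev/null
python3 - <<'E'
from h import *
C=cam("wrist"); cv2.imwrite("pics/w20.png",viewer.camera("wrist")); print([(np.round(d["bbox"]).tolist(),round(d["p"],2)) for d in viewer.recognise("wrist","bolt_grip")]); print(proj(C,[.4335,.2665,.09]),proj(C,[.4335,.2665,.05]))
go([.4335,.2665,.076],81.7)
E
```

```text
[([218.0, 206.0, 112.0, 46.0], 0.97), ([317.0, 334.0, 23.0, 16.0], 0.45)]
[273.12546749 237.18461769] [273.84661698 219.97447847]
t 55.7 pos [0.4364 0.2674 0.1631] yaw 81.69 shift [-1.4, -2.9, 87.1] roll -0.0 w 0.0461 F [-0.1 -0.   0.2]
```

```bash
python3 -m creep '[{"translation":[-1.5,-3,35],"roll":0,"gripper":46},{"translation":[-1.5,-3,65],"roll":0,"gripper":46},{"translation":[-1.5,-3,86],"roll":0,"gripper":46},{"translation":[-1.5,-3,86],"roll":0,"gripper":46},{"translation":[-1.5,-3,86],"roll":0,"gripper":46}]'|grep -E "pos|ft_"
python3 -m creep '[{"translation":[0,0,0],"roll":0,"gripper":5},{"translation":[0,0,0],"roll":0,"gripper":5},{"translation":[0,0,0],"roll":0,"gripper":5},{"translation":[0,0,0],"roll":0,"gripper":5},{"translation":[0,0,0],"roll":0,"gripper":5}]' 30 >/dev/null
python3 -m creep '[{"translation":[0,0,0],"roll":0,"gripper":5},{"translation":[0,0,0],"roll":0,"gripper":5},{"translation":[0,0,0],"roll":0,"gripper":5}]' 30
python3 -m creep '[{"translation":[0,6,0],"roll":0,"gripper":5},{"translation":[0,12,0],"roll":0,"gripper":5},{"translation":[0,18,0],"roll":0,"gripper":5},{"translation":[0,24,0],"roll":0,"gripper":5},{"translation":[0,26,0],"roll":0,"gripper":5}]'
python3 -m creep '[{"translation":[0,4,0],"roll":0,"gripper":5},{"translation":[0,8,0],"roll":0,"gripper":5},{"translation":[0,10,0],"roll":0,"gripper":5},{"translation":[0,10,0],"roll":0,"gripper":5},{"translation":[0,10,0],"roll":0,"gripper":5}]'
```

```text
position: [0.4319, 0.266, 0.0759]
ft_force: [0.1, 0.8, 0.5]
time: 56.8
position: [0.4346, 0.2661, 0.0771]
tool_rot: [0.756, 0.654, 0.003, 0.002]
ft_force: [3.8, -3.3, 2.0]
grip_width: 0.0198
grip_force: 30.0
time: 57.22
position: [0.4581, 0.2626, 0.0771]
tool_rot: [0.757, 0.654, 0.001, -0.0]
ft_force: [-1.5, 0.9, 7.6]
grip_width: 0.0197
grip_force: 30.0
time: 57.63
position: [0.4679, 0.2612, 0.0771]
tool_rot: [0.756, 0.654, 0.001, 0.0]
ft_force: [-0.9, -1.1, 5.5]
grip_width: 0.0197
grip_force: 30.0
```

```bash
python3 -m creep '[{"translation":[0,2,0],"roll":0,"gripper":5},{"translation":[0,4,0],"roll":0,"gripper":5},{"translation":[0,6,0],"roll":0,"gripper":5},{"translation":[0,6,0],"roll":0,"gripper":5},{"translation":[0,6,0],"roll":0,"gripper":5}]'
python3 -m creep '[{"translation":[0,1,0],"roll":0,"gripper":5},{"translation":[0,2,0],"roll":0,"gripper":5},{"translation":[0,2,0],"roll":0,"gripper":5},{"translation":[0,2,0],"roll":0,"gripper":5}]'
```

```text
time: 58.05
position: [0.4696, 0.2608, 0.0771]
tool_rot: [0.757, 0.654, -0.002, -0.003]
ft_force: [-8.4, 4.1, 10.0]
grip_width: 0.0197
grip_force: 30.0
time: 58.38
position: [0.4696, 0.2608, 0.077]
tool_rot: [0.757, 0.654, -0.004, -0.004]
ft_force: [-10.8, 7.5, 13.0]
grip_width: 0.0196
grip_force: 30.0
```

```bash
python3 -m creep '[{"translation":[0,-4,0],"roll":0,"gripper":5},{"translation":[0,-5,0],"roll":0,"gripper":5},{"translation":[0,-5,0],"roll":0,"gripper":44},{"translation":[0,-5,0],"roll":0,"gripper":44},{"translation":[0,-5,0],"roll":0,"gripper":44}]'
python3 -m creep '[{"translation":[0,0,0],"roll":0,"gripper":44},{"translation":[0,0,-40],"roll":0,"gripper":44},{"translation":[0,0,-80],"roll":0,"gripper":44},{"translation":[0,0,-120],"roll":0,"gripper":44},{"translation":[0,0,-150],"roll":0,"gripper":44}]'|grep pos
python3 -m creep '[{"translation":[-130,60,0],"roll":0,"gripper":44},{"translation":[-130,60,0],"roll":0,"gripper":44},{"translation":[-130,60,0],"roll":0,"gripper":44},{"translation":[-130,60,0],"roll":0,"gripper":44},{"translation":[-130,60,0],"roll":0,"gripper":44}]'>/dev/null
python3 -m creep '[{"translation":[0,0,0],"roll":0,"gripper":44},{"translation":[0,0,0],"roll":0,"gripper":44},{"translation":[0,0,0],"roll":0,"gripper":44}]'|grep pos
python3 - <<'E'
from h import *
C=cam("wrist"); cv2.imwrite("pics/w21.png",viewer.camera("wrist"))
for th in("shaft1","bolt_grip"): print([(np.round(d["bbox"]).tolist(),round(d["p"],2)) for d in viewer.recognise("wrist",th)])
for x in (-.092,0,.092): print([proj(C,fx(x,YD+y,.075)).round().tolist() for y in(0,.106,.114)], proj(C,fx(x,YD+.107,.089)).round())
viewer.camera("top"); print([(np.round(d["bbox"]).tolist(),round(d["p"],2)) for d in viewer.recognise("top","bolt_grip")])
i=viewer.camera("side"); print([(np.round(d["bbox"]).tolist(),round(d["p"],2)) for d in viewer.recognise("side","shaft1")])
E
```

```text
time: 58.8
position: [0.4703, 0.2603, 0.076]
tool_rot: [0.756, 0.654, -0.0, -0.0]
ft_force: [-0.0, -0.4, 0.3]
grip_width: 0.0322
grip_force: 0.0
position: [0.4711, 0.2605, 0.2286]
position: [0.5102, 0.1242, 0.2258]
[([307.0, 132.0, 31.0, 132.0], 0.94), ([415.0, 136.0, 33.0, 117.0], 0.84), ([198.0, 135.0, 31.0, 127.0], 0.63)]
[([152.0, 28.0, 107.0, 31.0], 0.84)]
[[214.0, 260.0], [208.0, 136.0], [207.0, 126.0]] [204. 136.]
[[319.0, 260.0], [323.0, 137.0], [323.0, 126.0]] [325. 136.]
[[423.0, 260.0], [437.0, 137.0], [439.0, 126.0]] [445. 136.]
[([127.0, 254.0, 12.0, 21.0], 0.46), ([182.0, 263.0, 26.0, 13.0], 0.39), ([269.0, 102.0, 86.0, 63.0], 0.34)]
[([143.0, 238.0, 152.0, 134.0], 0.75), ([200.0, 248.0, 23.0, 17.0], 0.68), ([225.0, 258.0, 22.0, 24.0], 0.63), ([248.0, 276.0, 26.0, 24.0], 0.55), ([336.0, 226.0, 29.0, 21.0], 0.51), ([287.0, 166.0, 12.0, 19.0], 0.41)]
```

```bash
python3 -c "
from rig import hand_in
print(hand_in())"
```

```text
the job is handed in; nothing more can be done
None
```

The job is handed in (no verdict was shown): all three steel shafts found on the mat lie in the V rails with tenons towards the pusher, the carriage is wound forward to its front stops and the bolt is fully home; forces and final camera detections agree, though I had no picture views left to check by eye.

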